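Grade the grinding balls into a tin that runs freely

ROBOT

A 6-joint arm with a two-finger parallel gripper is mounted at the origin on the work surface. World frame = base frame: x ahead of the robot, y to its left, z up, the work surface at z = 0. Lengths are in mm, angles in rad, forces in N, time in s.
With the tool pointing down it reaches from about 275 to 875 mm from the base axis. Payload 12.5 kg.
Tool frame: the origin (TCP) lies midway between the tips of the shut fingers; the grasp point (between the pads) lies 19 mm behind it; z points along the fingers, y is the direction in which the jaws open and shut (so a half turn about z gives the same grasp; the last joint's range is limited). The gripper opens to 85 mm and grips with 20 to 120 N. Pads are 22 mm wide; open, the fingers measure 114 mm over their backs; the gripper's body (76 mm by 85 mm) begins 54 mm behind the grasp point. The pads swing forward as they close: fully open they stand 13 mm farther back than shut.
Start: joints at [1.237, 0.351, 1.652, -0, 1.139, -0.085], TCP at [135.401, 533.058, 231.29] pointing down, gripper open.
Joint ranges: [-2.75, 2.75], [-0.79, 2.1], [0.01, 2.65], [-1.57, 4.71], [0.07, 3.14], [-2.87, 2.87]. Speed limits (rad/s): [2.22, 2.22, 2.79, 3.14, 3.14, 3.14].

INTERFACE

Orientations are given as a unit quaternion [x, y, z, w].
In Python, from rig import robot, cams gives the robot as it stands. The module is installed in compiled form; this text tells all that it offers.
- The arm moves only by the shell command python3 -m creep 'ROWS' [FORCE]. ROWS is JSON, a list that holds one entry, the list of rows, each a list of 7 numbers: the shift along the tool's x, y, z in mm, then the turn, a rotation vector about the tool's x, y, z in degrees, then the closure, from -1 (fully open) to 1 (shut), so that 0 is half open. In form: [[[dx, dy, dz, rx, ry, rz, claw], ...]]. A call has 1 to 8 rows; each row shifts and turns the commanded pose from where the row before left it, along the tool's axes as they then stand; what a row does not reach is not made up. A row lasts 1/8 s, in which the tool goes at most 62.5 mm and 10.7 degrees, less where a joint would pass 70% of its speed; a pose out of reach is approached as far as the arm can. A call is refused whole if a number of a shift passes 62.5 or a number of a turn 10.7, either way. A call with a gripper value outside its range is refused whole. The fingers move at their own pace and stop on an object; FORCE is the grip in N (left out, the last holds). Time passes only in rows, so rows that do not move let the fingers close. It gives the time, the measured TCP pose, the force and the opening at its end, in the units of the state.
- robot.get_state(): the state, without advancing time (a new reading comes with each control period).
- cams.read_camera(name): name is "side" or "top" or "wrist"; returns the picture (400x640x3 uint8, red, green, blue); there is no depth.
- cams.calibration(name): a dict with "vertical_fov" (degrees; the focal length in pixels is half the picture's height over the tangent of half this angle, whatever the lens; pixels are square), "cx", "cy" (the principal point, pixels), "R" (3x3) and "t" (3): a world point X has camera coordinates R X + t; the wrist camera has in their place "tool_from_camera" (4x4, takes a point from camera to tool coordinates, whose origin is the TCP and whose axes are the flange's). Camera axes: x right, y down, z forward; pixel columns grow to the right and rows downward; lengths in mm; the calibration is good to about 2 mm. A picture is of the moment at which its call begins: read the wrist's pose just before it. calibration takes no time and is no camera call.
- robot.sign_off(): hands the job in, once; it reports no verdict.
Trained networks look in the newest picture that a camera, given by its name, has taken for a name from the list of things; names that differ only in an ending like _2 or _b are one class to them, and where a whole thing is asked for, a point or a joint stands for the part that bears it (a point fixed in the world has none). Each returns a list of dicts, best first, with "score" (0 to 1); they miss things now and then, are a little off and sometimes report something else, mostly with a low value. They report only what shows in the picture. A call takes as long as a camera call.
- cams.find_in(camera, query): "centre" ([column, row] in pixels, amid what is visible of it).
- cams.silhouettes(camera, query): "pixels" (400x640 bool, what is visible of it) and "centre" ([column, row] in pixels, amid what is visible of it).
- cams.spot_point(camera, query): "centre" ([column, row] in pixels: a listed point, or the origin of a listed thing).
The state is a dict: "t": time; "qpos": joint angles; "qd": joint speeds; "joint_torque": joint torques, N m; "tool_pos": TCP position; "orientation": TCP orientation; "contact_force": force on the tool from outside, world axes, zero at the start; "moment": the same for the moment, N m; "gripper_width": finger opening in mm.
Only numpy, scipy, OpenCV 4.12 (cv2) and the standard library are available. Lean on these libraries where they do the work, as an engineer would, in place of code of your own. Each camera call takes 0.05 s, during which the arm holds its last target. There are 200 camera calls.

TASK

Run the lids of the two blue slide-lid tins out and back to find the one that sticks part-way, and put that tin, shut, in the red reject tray. Then slide the good tin's lid fully open and, with the slotted scoop, lift the large grinding balls out of the steel wash tray, let the small worn ones drop back into it, and tip every large ball into the good tin. Finish by standing the scoop back on its black mat and sliding the good tin fully shut where it stands on the bench; leave the bottle, jar and petri dishes alone.

Things in the scene. Friction and masses are not known exactly. Their poses are not given: they have to be found in the camera images.
- tray: Fixed steel wash tray, inside 280 (x) x 142 mm (y), flat level floor 5 mm above the bench, walls 3 mm thick, tops 75 mm above the bench. Origin under its middle, on the bench; +x is the far end, with the drain spigot. Both far corners are cut off at 45 degrees, 18 mm along each wall. The balls start in the far half.
- scoop_grip (a point): Centre of the black grip of the slotted scoop (loose, 0.22 kg): a block 16 mm thick (scoop x) x 70 mm (y) x 34 mm high (z), centre 95 mm above the tine undersides, on two wire uprights above the scoop's upright back plate (102 mm wide, 36 mm high). Scoop x points forward along the tines, z up. It stands by itself on its tines.
- scoop_tips (a point): Middle of the scoop's open front edge at the tine tips, 2 mm above their undersides; 130 mm ahead of scoop_grip, 93 mm below it. Four steel tines, 4 mm thick, at y = -39, -13, 13, 39 mm, run 127 mm back to the back plate; large balls ride on them, small ones fall through the 22 mm slots. Side wires at y = +/-49 mm, 24 to 33 mm high, meet the outer tines 15 mm behind the tips.
- mat: Fixed black rubber mat, 180 x 130 x 6 mm, where the scoop stands at the start and belongs at the end. Origin at the middle of its underside.
- reject: Fixed red reject tray, 220 (x) x 190 (y) mm outside, rim 16 mm high, walls and floor 5 mm. Origin at the middle of its underside.
- tin1_lid (a joint): Lid of tin 1: metres slid out from shut (0) along the tin's own +x. A sound lid runs 0.115 m to its stop and stays where it is left; it takes about 1 to 3 N.
- tin2_lid (a joint): Lid of tin 2, as for tin 1. A lid with a bent runner sticks hard after about 0.04 m.
- tin1_mid (a point): Middle of tin 1 (loose, 0.77 kg with lid), 26 mm above its underside. Blue steel, 148 (x) x 118 (y) x 52 mm high, walls and floor 4 mm, lid on top to 58 mm; its x points the way the lid slides open. With the lid fully open the mouth runs from x = -70 to +43 mm and over y = +/-55 mm.
- tin2_mid (a point): Middle of tin 2, the same in every outward way as tin 1.
- tin1_bar (a point): Centre of the black grip bar that stands in the middle of tin 1's lid and moves with it: 14 mm thick (tin x) x 60 mm (tin y) x 32 mm high, its centre 74 mm above the tin's underside. Pinch it across its thickness from above to slide the lid, or to lift the shut tin, lid and all (the lid cannot lift off).
- tin2_bar (a point): The same on tin 2's lid.
- ball1_center (a point): Centre of a large white grinding ball to keep: 36 mm diameter, 88 g, slippery ceramic. May be absent.
- ball2_center (a point): Centre of a large white grinding ball to keep: 36 mm diameter, 88 g, slippery ceramic. May be absent.
- ball3_center (a point): Centre of a large white grinding ball to keep: 36 mm diameter, 88 g, slippery ceramic. May be absent.
- ball4_center (a point): Centre of a large white grinding ball to keep: 36 mm diameter, 88 g, slippery ceramic. May be absent.
- ball5_center (a point): Centre of a large white grinding ball to keep: 36 mm diameter, 88 g, slippery ceramic. May be absent.
- ball6_center (a point): Centre of a large white grinding ball to keep: 36 mm diameter, 88 g, slippery ceramic. May be absent.
- worn1_center (a point): Centre of a small worn ball, undersized: 18 mm diameter, 12 g; belongs in the wash tray. May be absent.
- worn2_center (a point): Centre of a small worn ball, undersized: 18 mm diameter, 12 g; belongs in the wash tray. May be absent.
- worn3_center (a point): Centre of a small worn ball, undersized: 18 mm diameter, 12 g; belongs in the wash tray. May be absent.
- worn4_center (a point): Centre of a small worn ball, undersized: 18 mm diameter, 12 g; belongs in the wash tray. May be absent.
- bottle: Bystander: amber bottle 56 mm diameter, 130 mm high; origin under its middle.
- jar: Bystander: white jar, blue cap, 68 mm diameter, 75 mm high; origin under its middle.
- petri: Bystander: stack of two glass petri dishes, 90 mm diameter, 34 mm high; origin under its middle.

How it is judged (in metres and radians):
On the way, in this order (a step that is already met when the one before it is completed fails the run):
1. the lid that binds has been run out to where it sticks (value of joint tin2_lid above 0.028 m), for 0.1 s.
2. the tin that binds stands shut in the reject tray, and the good tin is shut (x of tin2_mid in the frame of reject between -0.05 and 0.05 m and y of tin2_mid in the frame of reject between -0.05 and 0.05 m and z of tin2_mid in the frame of reject between 0.02 and 0.045 m and angle between tin2_mid's own z axis and vertical below 0.1 rad and value of joint tin2_lid below 0.008 m and value of joint tin1_lid below 0.01 m and linear speed of tin2 below 0.03 m/s), for 0.2 s.
3. the good tin's lid has been slid fully open (value of joint tin1_lid above 0.105 m), for 0.1 s.
4. a large ball has been lifted out of the tray on the scoop (((x of ball1_center in the frame of scoop_tips between -0.127 and 0.002 m and y of ball1_center in the frame of scoop_tips between -0.05 and 0.05 m and z of ball1_center in the frame of scoop_tips between 0.005 and 0.06 m and height (world z) of ball1_center above 0.09 m) or (x of ball2_center in the frame of scoop_tips between -0.127 and 0.002 m and y of ball2_center in the frame of scoop_tips between -0.05 and 0.05 m and z of ball2_center in the frame of scoop_tips between 0.005 and 0.06 m and height (world z) of ball2_center above 0.09 m) or (x of ball3_center in the frame of scoop_tips between -0.127 and 0.002 m and y of ball3_center in the frame of scoop_tips between -0.05 and 0.05 m and z of ball3_center in the frame of scoop_tips between 0.005 and 0.06 m and height (world z) of ball3_center above 0.09 m) or (x of ball4_center in the frame of scoop_tips between -0.127 and 0.002 m and y of ball4_center in the frame of scoop_tips between -0.05 and 0.05 m and z of ball4_center in the frame of scoop_tips between 0.005 and 0.06 m and height (world z) of ball4_center above 0.09 m) or (x of ball5_center in the frame of scoop_tips between -0.127 and 0.002 m and y of ball5_center in the frame of scoop_tips between -0.05 and 0.05 m and z of ball5_center in the frame of scoop_tips between 0.005 and 0.06 m and height (world z) of ball5_center above 0.09 m) or (x of ball6_center in the frame of scoop_tips between -0.127 and 0.002 m and y of ball6_center in the frame of scoop_tips between -0.05 and 0.05 m and z of ball6_center in the frame of scoop_tips between 0.005 and 0.06 m and height (world z) of ball6_center above 0.09 m))), for 0.2 s.
5. every large ball lies in the good tin (x of ball1_center in the frame of tin1_mid between -0.072 and 0.072 m and y of ball1_center in the frame of tin1_mid between -0.057 and 0.057 m and z of ball1_center in the frame of tin1_mid between -0.03 and 0.03 m and x of ball2_center in the frame of tin1_mid between -0.072 and 0.072 m and y of ball2_center in the frame of tin1_mid between -0.057 and 0.057 m and z of ball2_center in the frame of tin1_mid between -0.03 and 0.03 m and x of ball3_center in the frame of tin1_mid between -0.072 and 0.072 m and y of ball3_center in the frame of tin1_mid between -0.057 and 0.057 m and z of ball3_center in the frame of tin1_mid between -0.03 and 0.03 m and x of ball4_center in the frame of tin1_mid between -0.072 and 0.072 m and y of ball4_center in the frame of tin1_mid between -0.057 and 0.057 m and z of ball4_center in the frame of tin1_mid between -0.03 and 0.03 m and x of ball5_center in the frame of tin1_mid between -0.072 and 0.072 m and y of ball5_center in the frame of tin1_mid between -0.057 and 0.057 m and z of ball5_center in the frame of tin1_mid between -0.03 and 0.03 m and x of ball6_center in the frame of tin1_mid between -0.072 and 0.072 m and y of ball6_center in the frame of tin1_mid between -0.057 and 0.057 m and z of ball6_center in the frame of tin1_mid between -0.03 and 0.03 m), for 0.3 s.
At the end, for the whole second after the job is handed in: All large balls in the good tin, small ones in the wash tray; both tins upright, lids shut within 8 mm, the good one on the bench, the binding one in the reject tray (middles within 50 mm along each axis); scoop upright on its mat, grip and tips within 110 mm of its middle; all at rest (all of step 5 and x of worn1_center in the frame of tray between -0.142 and 0.142 m and y of worn1_center in the frame of tray between -0.074 and 0.074 m and z of worn1_center in the frame of tray between 0 and 0.075 m and x of worn2_center in the frame of tray between -0.142 and 0.142 m and y of worn2_center in the frame of tray between -0.074 and 0.074 m and z of worn2_center in the frame of tray between 0 and 0.075 m and x of worn3_center in the frame of tray between -0.142 and 0.142 m and y of worn3_center in the frame of tray between -0.074 and 0.074 m and z of worn3_center in the frame of tray between 0 and 0.075 m and x of worn4_center in the frame of tray between -0.142 and 0.142 m and y of worn4_center in the frame of tray between -0.074 and 0.074 m and z of worn4_center in the frame of tray between 0 and 0.075 m and x of tin2_mid in the frame of reject between -0.05 and 0.05 m and y of tin2_mid in the frame of reject between -0.05 and 0.05 m and z of tin2_mid in the frame of reject between 0.02 and 0.045 m and angle between each of tin2_mid, tin1_mid's own z axis and vertical below 0.1 rad and value of joint each of tin2_lid, tin1_lid below 0.008 m and horizontal distance between each of scoop_tips, scoop_grip and mat below 0.11 m and z of scoop_grip in the frame of mat between 0.085 and 0.125 m and angle between scoop_grip's own z axis and vertical below 0.15 rad and height (world z) of tin1_mid below 0.035 m and linear speed of each of tin1, tin2, scoop below 0.03 m/s); the robot touches nothing.
It fails at once if the bottle is moved more than 30 mm or tipped (distance of bottle from where it was at the start of the episode above 0.03 m or angle between bottle's own z axis and vertical above 0.3 rad).
It fails at once if the jar is moved more than 30 mm or tipped (distance of jar from where it was at the start of the episode above 0.03 m or angle between jar's own z axis and vertical above 0.3 rad).
It fails at once if the petri is moved more than 30 mm or tipped (distance of petri from where it was at the start of the episode above 0.03 m or angle between petri's own z axis and vertical above 0.3 rad).
It fails at once if a large ball is picked out of the wash tray with the fingers instead of the scoop ((contact force between the fingers and ball1 above 1 N and x of ball1_center in the frame of tray between -0.142 and 0.142 m and y of ball1_center in the frame of tray between -0.074 and 0.074 m and z of ball1_center in the frame of tray between 0 and 0.075 m) or (contact force between the fingers and ball2 above 1 N and x of ball2_center in the frame of tray between -0.142 and 0.142 m and y of ball2_center in the frame of tray between -0.074 and 0.074 m and z of ball2_center in the frame of tray between 0 and 0.075 m) or (contact force between the fingers and ball3 above 1 N and x of ball3_center in the frame of tray between -0.142 and 0.142 m and y of ball3_center in the frame of tray between -0.074 and 0.074 m and z of ball3_center in the frame of tray between 0 and 0.075 m) or (contact force between the fingers and ball4 above 1 N and x of ball4_center in the frame of tray between -0.142 and 0.142 m and y of ball4_center in the frame of tray between -0.074 and 0.074 m and z of ball4_center in the frame of tray between 0 and 0.075 m) or (contact force between the fingers and ball5 above 1 N and x of ball5_center in the frame of tray between -0.142 and 0.142 m and y of ball5_center in the frame of tray between -0.074 and 0.074 m and z of ball5_center in the frame of tray between 0 and 0.075 m) or (contact force between the fingers and ball6 above 1 N and x of ball6_center in the frame of tray between -0.142 and 0.142 m and y of ball6_center in the frame of tray between -0.074 and 0.074 m and z of ball6_center in the frame of tray between 0 and 0.075 m)).
Of ball1, ball2, ball3, ball4, ball5, ball6 only 3 to 6 are there at a start; the rules pass over those that are not, and their reading is None.
Of worn1, worn2, worn3, worn4 only 2 to 4 are there at a start; the rules pass over those that are not, and their reading is None.
At some moment in a run one of tin1 may be knocked a few centimetres aside while the robot is not near it.
It also fails if it takes over 210 s, if anything falls off the work surface, if the arm or the gripper's body presses on something with over 40 N, if the wrist force passes 120 N, or if a joint passes its speed limit or range.

## Working session

There is one attempt and no reset: what is moved stays moved. The work goes in short steps, Python scripts to look and compute and a shell command to move; the robot and the scene stay as the last step left them, time stands still between calls to the robot, and variables do not carry over. Pictures are saved under pics/ and viewed, about 12 in all and at most 16, crops included, and the job is handed in when it is done.

```bash
mkdir -p pics
cat > h.py <<'E'
from rig import robot, cams
import numpy as np, cv2
from scipy.spatial.transform import Rotation as Rn
def cal(n):
    c=cams.calibration(n); f=200/np.tan(np.radians(c["vertical_fov"])/2)
    if n=="wrist":
        s=robot.get_state(); T=np.eye(4); T[:3,:3]=Rn.from_quat(s["orientation"]).as_matrix(); T[:3,3]=s["tool_pos"]
        W=T@np.array(c["tool_from_camera"]); R=W[:3,:3].T; t=-R@W[:3,3]
    else: R=np.array(c["R"]); t=np.array(c["t"])
    return f,c["cx"],c["cy"],R,t
def px2w(n,p,z):
    f,cx,cy,R,t=cal(n); d=R.T@np.array([(p[0]-cx)/f,(p[1]-cy)/f,1]); o=-R.T@t
    return o+d*(z-o[2])/d[2]
def w2px(n,X):
    f,cx,cy,R,t=cal(n); c=R@np.array(X,float)+t; return np.array([f*c[0]/c[2]+cx,f*c[1]/c[2]+cy])
def snap(n,fn=None):
    im=cams.read_camera(n)
    if fn: cv2.imwrite("pics/"+fn,im[:,:,::-1])
    return im
def spot(n,q,z,k=1):
    return [(np.round(px2w(n,r["centre"],z)[:2],1).tolist(),np.round(r["centre"]).tolist(),round(r["score"],2)) for r in cams.spot_point(n,q)[:k]]
def st():
    s=robot.get_state(); print("t",round(s["t"],2),"pos",np.round(s["tool_pos"],1),"R",np.round(Rn.from_quat(s["orientation"]).as_matrix(),3).tolist(),"F",np.round(s["contact_force"],1),"w",round(s["gripper_width"],1))
def to_tool(d):
    return np.round(Rn.from_quat(robot.get_state()["orientation"]).as_matrix().T@np.array(d,float),1)
E
python3 - <<'E'
from h import *
st()
for n in ("top","side"):
    f,cx,cy,R,t=cal(n); print(n,f,np.round(-R.T@t),np.round(R,2).tolist()); snap(n,n+"0.png")
    cams_=[("tray",0),("scoop_grip",101),("scoop_tips",8),("mat",0),("reject",0),("tin1_bar",74),("tin1_mid",26),("ball1_center",23),("worn1_center",14),("bottle",0),("jar",0),("petri",0)]
    for q,z in cams_: print(q,spot(n,q,z,7 if "_cent" in q else 3 if "tin" in q else 1))
E
```

```text
t 0.0 pos [135.3 532.8 230.7] R [[-0.969, 0.246, -0.0], [0.246, 0.969, -0.001], [0.0, -0.001, -1.0]] F [ 0.  -0.4 -0. ] w 85.2
top 429.7614024487459 [ 450.    2. 1201.] [[0.01, -1.0, 0.02], [-1.0, -0.01, -0.09], [0.09, -0.02, -1.0]]
tray [([577.9, -44.1], [329.0, 198.0], 0.67)]
scoop_grip [([398.5, -421.6], [478.0, 266.0], 0.84)]
scoop_tips [([524.3, -422.5], [465.0, 219.0], 0.59)]
mat [([467.8, -418.2], [462.0, 239.0], 0.9)]
reject [([447.3, 427.1], [159.0, 243.0], 0.55)]
tin1_bar [([628.9, -2.6], [315.0, 176.0], 0.26)]
tin1_mid [([516.4, 208.8], [237.0, 219.0], 0.78)]
ball1_center [([674.3, 0.1], [314.0, 163.0], 0.42), ([627.0, -5.4], [316.0, 180.0], 0.31)]
worn1_center [([634.9, -57.9], [335.0, 178.0], 0.59), ([676.3, 1.2], [314.0, 163.0], 0.38)]
bottle [([778.9, 94.9], [281.0, 128.0], 0.85)]
jar [([776.8, -104.7], [351.0, 129.0], 0.72)]
petri [([653.7, 388.6], [176.0, 170.0], 0.92)]
side 467.03008161434514 [ 340. -839.  892.] [[0.96, -0.28, -0.01], [-0.2, -0.65, -0.73], [0.2, 0.71, -0.68]]
tray [([572.0, -46.3], [320.0, 235.0], 0.66)]
scoop_grip [([567.1, -112.6], [326.0, 226.0], 0.36)]
scoop_tips [([526.8, -415.9], [352.0, 367.0], 0.62)]
mat [([465.2, -417.5], [322.0, 378.0], 0.77)]
reject [([451.8, 426.8], [243.0, 140.0], 0.86)]
tin1_bar [([740.0, 18.3], [374.0, 185.0], 0.67), ([514.7, 200.6], [276.0, 160.0], 0.65)]
tin1_mid [([513.6, 208.3], [276.0, 172.0], 0.56), ([588.0, -45.7], [326.0, 226.0], 0.31)]
ball1_center [([688.7, -4.5], [358.0, 209.0], 0.43)]
worn1_center [([635.7, -53.8], [345.0, 228.0], 0.48)]
bottle [([775.6, 96.0], [374.0, 185.0], 0.93)]
jar [([765.4, -105.7], [398.0, 235.0], 0.74)]
petri [([661.9, 378.4], [310.0, 138.0], 0.87)]
```

```bash
cd pics; python3 -c "
import cv2,numpy as np
a=cv2.imread('top0.png');b=cv2.imread('side0.png')
cv2.imwrite('m0.png',np.vstack([a[60:360],b[90:390]]))"
```

```text
(no output)
```

View pics/m0.png

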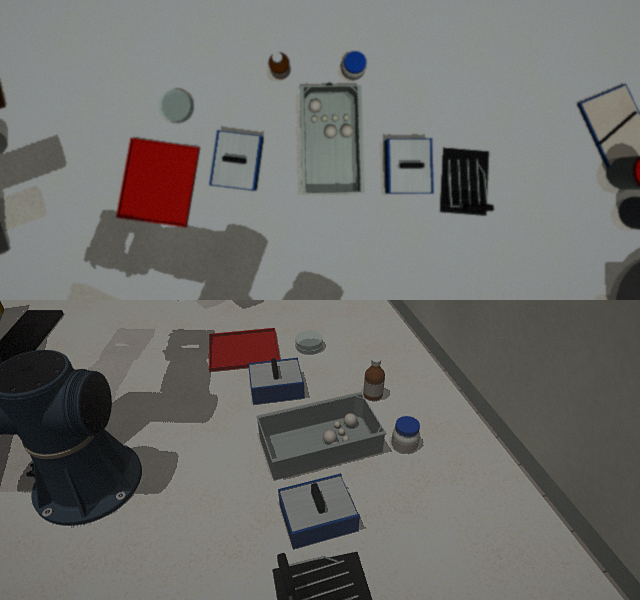

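Run:
```python
from h import *
a=cv2.imread('pics/top0.png')
L=cv2.resize(a[180:260,200:275],None,fx=5,fy=5,interpolation=3);Rr=cv2.resize(a[185:265,375:450],None,fx=5,fy=5,interpolation=3)
cv2.imwrite('pics/c1.png',np.hstack([L,Rr]))
snap("top")
for q in ("tin1_mid","tin2_bar","reject","mat","tray"):
    for r in cams.silhouettes("top",q)[:3]:
        m=r["pixels"].astype(np.uint8); c,_=cv2.findContours(m,0,1); c=max(c,key=cv2.contourArea)
        print(q,round(r["score"],2),np.round(r["centre"]),m.sum(),cv2.minAreaRect(c))
# dark bars by threshold
g=cv2.cvtColor(a,cv2.COLOR_BGR2GRAY)
for (r0,r1,c0,c1) in ((205,235,215,255),(210,240,392,430)):
    ys,xs=np.where(g[r0:r1,c0:c1]<60); p=np.c_[xs+c0,ys+r0].astype(np.float32)
    rc=cv2.minAreaRect(p); print(len(p),rc)
    vx,vy,x0,y0=cv2.fitLine(p,2,0,.01,.01).ravel()
    A=px2w("top",(x0-vx*8,y0-vy*8),90);B=px2w("top",(x0+vx*8,y0+vy*8),90);print("bar ctr",(A+B)/2,"dir deg",np.degrees(np.arctan2(*(B-A)[[1,0]])))
```

```text
tin1_mid 0.87 [237. 218.] 2638 ((236.4000244140625, 220.20001220703125), (47.8004150390625, 56.56854248046875), 8.130102157592773)
tin2_bar 0.95 [411. 228.] 2158 ((410.2319030761719, 225.4917449951172), (54.60803985595703, 40.26004409790039), 87.95458984375)
reject 0.8 [161. 243.] 5701 ((158.1216278076172, 242.27027893066406), (71.0203628540039, 82.3638916015625), 9.462322235107422)
reject 0.63 [478. 264.] 221 ((476.0, 266.5), (7.0, 34.0), 90.0)
mat 0.85 [463. 237.] 2492 ((464.2330322265625, 241.37423706054688), (46.4520378112793, 65.75028991699219), 2.602562189102173)
tray 0.71 [333. 200.] 6479 ((331.3774108886719, 198.18972778320312), (110.62785339355469, 64.17822265625), 87.87889862060547)
134 ((228.9312744140625, 216.87881469726562), (33.46215057373047, 10.657355308532715), 24.904767990112305)
bar ctr [512.41473366 206.77930035  90.        ] dir deg -102.33694483089737
135 ((411.5, 224.5), (5.0, 23.0), 90.0)
bar ctr [ 502.46954277 -254.11696697   90.        ] dir deg -89.0850056408128
```

View pics/c1.png

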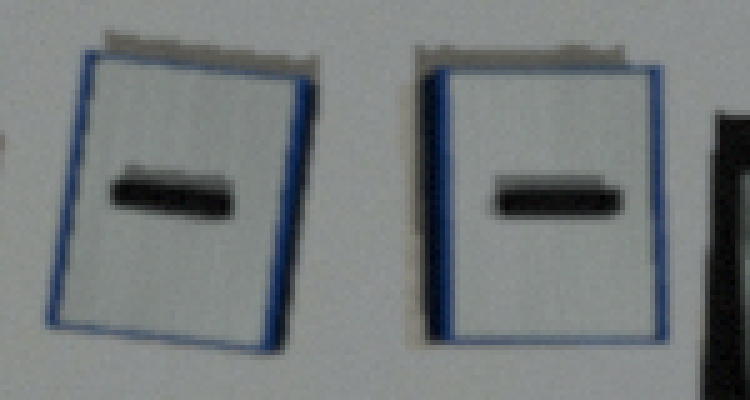

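```bash
cat >> h.py <<'E'
def plan(x,y,z,n=None):
    d=np.array([x,y,z],float)-robot.get_state()["tool_pos"]; v=to_tool(d); m=int(np.ceil(np.abs(v).max()/50)); print("tool delta",v,"rows",m,np.round(v/m,1)); st()
E
python3 -m creep '[[[0,0,0,0,0,10.35,-1],[0,0,0,0,0,10.35,-1],[0,0,0,0,0,10.35,-1],[0,0,0,0,0,10.35,-1],[0,0,0,0,0,10.35,-1],[0,0,0,0,0,10.35,-1],[0,0,0,0,0,10.35,-1],[0,0,0,0,0,10.35,-1]]]' 40
python3 -c "
from h import *
plan(514,208,231)"
```

```text
t: 2.6
tool_pos: [135.4, 533.1, 231.3]
orientation: [0.751, 0.66, -0.0, 0.0]
contact_force: [0.4, -0.0, -0.1]
gripper_width: 85.1
tool delta [-2.736e+02  4.173e+02  3.000e-01] rows 9 [-30.4  46.4   0. ]
t 2.6 pos [135.4 533.1 231.3] R [[0.129, 0.992, 0.0], [0.992, -0.129, -0.0], [-0.0, 0.0, -1.0]] F [ 0.4 -0.  -0.1] w 85.1
```

```bash
python3 -m creep '[[[-34,52,0,0,0,0,-1],[-34,52,0,0,0,0,-1],[-34,52,0,0,0,0,-1],[-34,52,0,0,0,0,-1],[-34,52,0,0,0,0,-1],[-34,52,0,0,0,0,-1],[-34,53,0,0,0,0,-1],[-35,53,0,0,0,0,-1]]]' >/dev/null; python3 -m creep '[[[0,0,0,0,0,0,-1],[0,0,0,0,0,0,-1]]]'>/dev/null
python3 - <<'E'
from h import *
st(); im=snap("wrist","w1.png"); print(spot("wrist","tin1_bar",74,2),spot("wrist","tin1_mid",26,2))
f,cx,cy,R,t=cal("wrist");print(np.round(-R.T@t),np.round(R,2).tolist())
E
```

```text
t 3.85 pos [515.3 211.7 231.1] R [[0.123, 0.992, -0.001], [0.992, -0.123, -0.0], [-0.0, -0.001, -1.0]] F [ 0.8  0.2 -0.4] w 85.5
[([509.8, 204.7], [319.0, 195.0], 0.67)] [([509.0, 207.4], [318.0, 182.0], 0.89), ([591.6, -37.2], [392.0, 329.0], 0.35)]
[524. 296. 374.] [[0.99, -0.12, -0.0], [-0.11, -0.94, 0.32], [-0.04, -0.32, -0.95]]
```

View pics/w1.png

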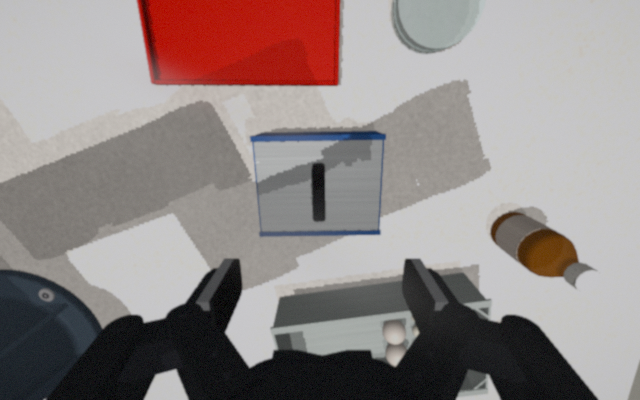

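```bash
python3 -m creep '[[[-6,-3,40,0,0,0,-1],[0,0,40,0,0,0,-1],[0,0,40,0,0,0,-1],[0,0,30,0,0,0,-1],[0,0,17,0,0,0,-1],[0,0,0,0,0,0,-1],[0,0,0,0,0,0,0.5],[0,0,0,0,0,0,1]]]' 40; python3 -m creep '[[[0,0,0,0,0,0,1],[0,0,0,0,0,0,1],[0,0,0,0,0,0,1],[0,0,0,0,0,0,1]]]'; python3 -m creep '[[[0,4,0,0,0,0,1],[0,4,0,0,0,0,1],[0,0,0,0,0,0,1]]]'
```

```text
t: 5.0
tool_pos: [512.4, 206.4, 65.4]
orientation: [0.749, 0.662, 0.001, 0.0]
contact_force: [0.4, 0.1, -0.3]
gripper_width: 51.5
t: 5.5
tool_pos: [512.1, 206.2, 64.7]
orientation: [0.749, 0.662, 0.0, 0.0]
contact_force: [-0.6, -1.0, 5.6]
gripper_width: 12.9
t: 5.88
tool_pos: [520.5, 205.2, 64.7]
orientation: [0.749, 0.662, 0.001, 0.0]
contact_force: [1.1, -1.0, 5.1]
gripper_width: 13.3
```

```bash
python3 -m creep '[[[0,5,0,0,0,0,1],[0,5,0,0,0,0,1],[0,5,0,0,0,0,1],[0,5,0,0,0,0,1],[0,0,0,0,0,0,1]]]'
python3 - <<'E'
from h import *
w=snap("wrist"); s=snap("side"); 
b=cv2.resize(s[110:230,180:420],(640,320),interpolation=3)
cv2.imwrite("pics/d1.png",np.vstack([cv2.resize(w,(448,280)),cv2.resize(b,(448,224))])[:,:,::-1])
E
```

```text
t: 6.5
tool_pos: [540.3, 202.9, 64.7]
orientation: [0.749, 0.662, 0.001, 0.0]
contact_force: [-0.1, 1.6, 4.6]
gripper_width: 13.5
```

View pics/d1.png

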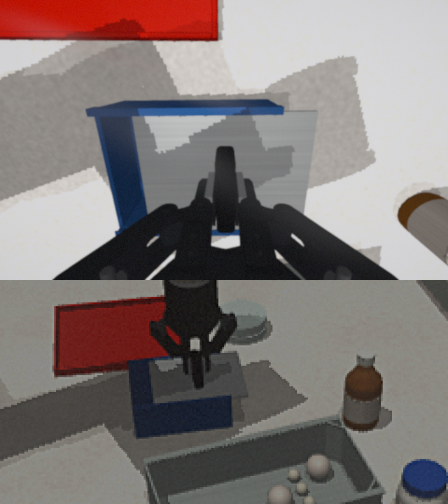

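```bash
python3 -m creep '[[[0,4,0,0,0,0,1],[0,4,0,0,0,0,1],[0,4,0,0,0,0,1],[0,0,0,0,0,0,1]]]';python3 -m creep '[[[0,4,0,0,0,0,1],[0,0,0,0,0,0,1]]]';python3 -m creep '[[[0,4,0,0,0,0,1],[0,0,0,0,0,0,1]]]'
```

```text
t: 7.1
tool_pos: [552.2, 201.6, 64.8]
orientation: [0.749, 0.662, 0.001, 0.0]
contact_force: [1.2, 1.8, 6.0]
gripper_width: 12.8
t: 7.35
tool_pos: [556.1, 201.1, 64.7]
orientation: [0.749, 0.662, 0.001, 0.0]
contact_force: [0.7, 2.6, 4.7]
gripper_width: 13.3
t: 7.6
tool_pos: [560.1, 200.6, 64.7]
orientation: [0.749, 0.662, 0.001, 0.0]
contact_force: [1.5, 1.0, 5.0]
gripper_width: 13.6
```

```bash
python3 -m creep '[[[0,5,0,0,0,0,1],[0,5,0,0,0,0,1],[0,5,0,0,0,0,1],[0,5,0,0,0,0,1],[0,0,0,0,0,0,1]]]'
python3 - <<'E'
from h import *
w=snap("wrist"); s=snap("side"); 
b=cv2.resize(s[110:230,180:420],(640,320),interpolation=3)
cv2.imwrite("pics/d2.png",np.vstack([cv2.resize(w,(448,280)),cv2.resize(b,(448,224))])[:,:,::-1])
E
```

```text
t: 8.22
tool_pos: [580.0, 198.3, 64.7]
orientation: [0.749, 0.662, 0.001, 0.0]
contact_force: [1.9, 2.6, 4.6]
gripper_width: 13.5
```

View pics/d2.png

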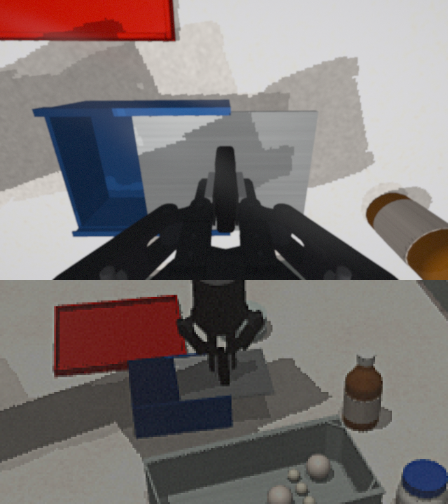

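```bash
python3 -m creep '[[[0,-8,0,0,0,0,1],[0,-10,0,0,0,0,1],[0,-10,0,0,0,0,1],[0,-10,0,0,0,0,1],[0,-10,0,0,0,0,1],[0,-10,0,0,0,0,1],[0,-7,0,0,0,0,1],[0,-4,0,0,0,0,1]]]';python3 -m creep '[[[0,-1,0,0,0,0,1],[0,0,0,0,0,0,1],[0,0,0,0,0,0,0.5],[0,0,0,0,0,0,-0.5],[0,0,0,0,0,0,-1],[0,0,-30,0,0,0,-1],[0,0,-50,0,0,0,-1],[0,0,-50,0,0,0,-1]]]'
python3 - <<'E'
from h import *
plan(502,-254,230)
print(spot("wrist","tin1_bar",74,2))
snap("top");print(spot("top","tin1_mid",26,2))
E
```

```text
t: 9.32
tool_pos: [510.7, 206.3, 64.7]
orientation: [0.749, 0.662, 0.0, 0.0]
contact_force: [8.7, -2.3, 5.6]
gripper_width: 13.6
t: 10.32
tool_pos: [509.4, 206.3, 195.4]
orientation: [0.749, 0.662, -0.001, -0.0]
contact_force: [0.5, 0.5, 0.9]
gripper_width: 85.5
tool delta [-457.7   49.1  -34.4] rows 10 [-45.8   4.9  -3.4]
t 10.32 pos [509.4 206.3 195.4] R [[0.123, 0.992, -0.001], [0.992, -0.123, -0.0], [-0.0, -0.001, -1.0]] F [0.5 0.5 0.9] w 85.5
[([503.7, 122.5], [324.0, 270.0], 0.91)]
[([524.1, 204.9], [238.0, 216.0], 0.78), ([636.2, -62.8], [337.0, 176.0], 0.54)]
```

```bash
python3 -m creep '[[[-51,5.5,-4,0,0,0,-1],[-51,5.5,-4,0,0,0,-1],[-51,5.5,-4,0,0,0,-1],[-51,5.5,-4,0,0,0,-1],[-51,5.5,-4,0,0,0,-1],[-51,5.5,-4,0,0,0,-1],[-51,5.5,-4,0,0,0,-1],[-51,5.5,-4,0,0,0,-1]]]' >/dev/null;python3 -m creep '[[[-50,5,-2,0,0,0,-1],[0,0,0,0,0,-9,-1],[0,0,0,0,0,0,-1],[0,0,0,0,0,0,-1]]]'
python3 - <<'E'
from h import *
im=snap("wrist","w2.png"); print(spot("wrist","tin1_bar",74,2),spot("wrist","tin1_mid",26,2))
st()
g=cv2.cvtColor(im,cv2.COLOR_RGB2GRAY); print(cal("wrist")[:3])
r=cams.find_in("wrist","tin1_bar")[0]["centre"];print(r)
c,rw=map(int,cams.spot_point("wrist","tin1_bar")[0]["centre"])
m=np.zeros_like(g);m[rw-50:rw+50,c-30:c+30]=g[rw-50:rw+50,c-30:c+30]<50
n,l,s_,ce=cv2.connectedComponentsWithStats(m);k=1+s_[1:,4].argmax();ys,xs=np.where(l==k)
vx,vy,x0,y0=cv2.fitLine(np.c_[xs,ys].astype(np.float32),2,0,.01,.01).ravel();print(len(xs),x0,y0)
A=px2w("wrist",(x0-vx*20,y0-vy*20),90);B=px2w("wrist",(x0+vx*20,y0+vy*20),90);print((A+B)/2,np.degrees(np.arctan2(*(B-A)[[1,0]])))
E
```

```text
t: 11.98
tool_pos: [502.1, -253.5, 227.6]
orientation: [0.696, 0.718, -0.0, -0.001]
contact_force: [-0.3, 0.1, -0.9]
gripper_width: 85.7
[] []
t 12.12 pos [ 502.3 -253.6  228.1] R [[-0.033, 0.999, -0.0], [0.999, 0.033, 0.0], [0.0, -0.0, -1.0]] F [0.2 0.5 0. ] w 85.5
(np.float64(282.42188180504985), 321.76037946274585, 202.85538573051844)Traceback (most recent call last):
  File "<stdin>", line 5, in <module>
IndexError: list index out of range
```

View pics/w2.png

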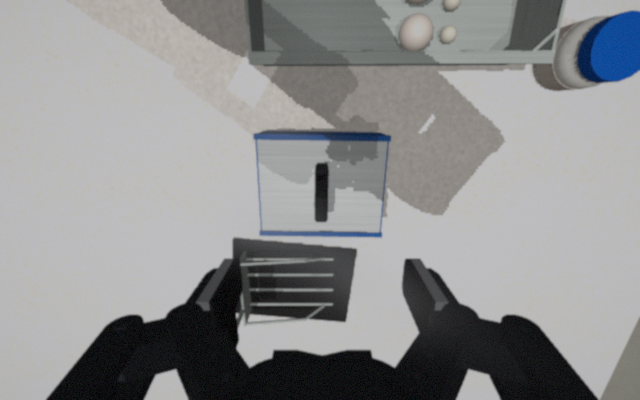

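```bash
python3 -m creep '[[[-5,-1,40,0,0,0,-1],[0,0,40,0,0,0,-1],[0,0,40,0,0,0,-1],[0,0,30,0,0,0,-1],[0,0,13,0,0,0,-1],[0,0,0,0,0,0,-1],[0,0,0,0,0,0,0.5],[0,0,0,0,0,0,1]]]' 40 >/dev/null; python3 -m creep '[[[0,0,0,0,0,0,1],[0,0,0,0,0,0,1],[0,0,0,0,0,0,1],[0,0,0,0,0,0,1]]]'; python3 -m creep '[[[0,5,0,0,0,0,1],[0,5,0,0,0,0,1],[0,5,0,0,0,0,1],[0,5,0,0,0,0,1],[0,5,0,0,0,0,1],[0,0,0,0,0,0,1]]]'
python3 - <<'E'
from h import *
w=snap("wrist","d3.png")
E
```

```text
t: 13.68
tool_pos: [501.6, -259.3, 65.7]
orientation: [0.695, 0.719, 0.0, 0.0]
contact_force: [-0.8, 0.6, 5.8]
gripper_width: 13.0
t: 14.42
tool_pos: [527.1, -258.7, 65.7]
orientation: [0.695, 0.719, 0.0, 0.001]
contact_force: [1.7, -0.7, 4.2]
gripper_width: 13.2
```

View pics/d3.png

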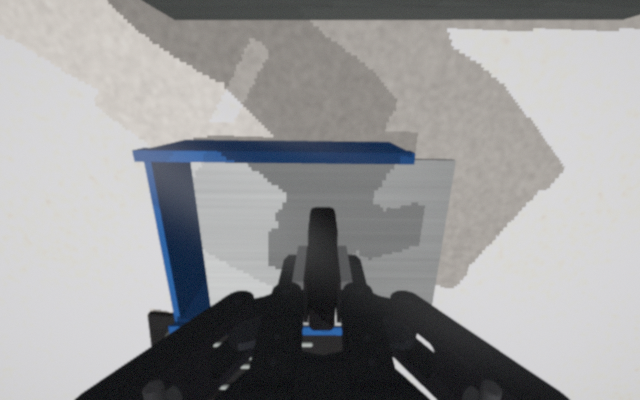

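```bash
python3 -m creep '[[[0,5,0,0,0,0,1],[0,3,0,0,0,0,1],[0,0,0,0,0,0,1]]]'; python3 -m creep '[[[0,3,0,0,0,0,1],[0,3,0,0,0,0,1],[0,0,0,0,0,0,1]]]';python3 -m creep '[[[0,3,0,0,0,0,1],[0,2,0,0,0,0,1],[0,0,0,0,0,0,1]]]'
```

```text
t: 14.85
tool_pos: [534.7, -258.5, 65.7]
orientation: [0.695, 0.719, 0.0, 0.001]
contact_force: [0.9, -2.7, 5.2]
gripper_width: 13.0
t: 15.22
tool_pos: [539.8, -258.3, 65.7]
orientation: [0.695, 0.719, -0.001, -0.0]
contact_force: [-5.5, -2.6, 8.8]
gripper_width: 13.1
t: 15.6
tool_pos: [543.5, -257.9, 65.7]
orientation: [0.695, 0.719, -0.001, -0.002]
contact_force: [-12.0, -1.3, 15.3]
gripper_width: 13.3
```

```bash
python3 -m creep '[[[0,-6,0,0,0,0,1],[0,-7,0,0,0,0,1],[0,-7,0,0,0,0,1],[0,-7,0,0,0,0,1],[0,-7,0,0,0,0,1],[0,-5,0,0,0,0,1],[0,-4,0,0,0,0,1],[0,0,0,0,0,0,1]]]';python3 -m creep '[[[0,-2,0,0,0,0,1],[0,0,0,0,0,0,1]]]'
```

```text
t: 16.6
tool_pos: [502.7, -259.3, 65.7]
orientation: [0.695, 0.719, 0.0, 0.001]
contact_force: [2.3, -0.1, 7.1]
gripper_width: 13.5
t: 16.85
tool_pos: [501.2, -259.4, 65.7]
orientation: [0.695, 0.719, 0.0, 0.001]
contact_force: [5.4, 0.3, 5.0]
gripper_width: 13.3
```

```bash
python3 -m creep '[[[0,0,0,0,0,0,1],[0,0,-10,0,0,0,1],[0,0,-25,0,0,0,1],[0,0,-35,0,0,0,1],[0,0,-35,0,0,0,1],[0,0,-30,0,0,0,1],[0,0,0,0,0,0,1]]]' 90
python3 -m creep '[[[25,0,0,0,0,0,1],[45,0,0,0,0,0,1],[50,0,0,0,0,0,1],[50,0,0,0,0,0,1],[50,0,0,0,0,0,1],[50,0,0,0,0,0,1],[50,0,0,0,0,0,1],[50,0,0,0,0,0,1]]]'
python3 -m creep '[[[50,0,0,0,0,0,1],[50,0,0,0,0,0,1],[50,0,0,0,0,0,1],[50,0,0,0,0,0,1],[50,0,0,0,0,0,1],[50,0,0,0,0,10,1],[0,0,0,0,0,0,1],[0,0,0,0,0,0,1]]]'
python3 - <<'E'
from h import *
plan(449.5,427,200)
snap("top");print(spot("top","reject",0,1)); snap("wrist","w4.png")
E
```

```text
t: 17.73
tool_pos: [500.5, -259.3, 201.4]
orientation: [0.695, 0.719, 0.0, 0.001]
contact_force: [0.4, -0.5, -8.2]
gripper_width: 12.2
t: 18.73
tool_pos: [486.3, 111.9, 198.2]
orientation: [0.695, 0.719, -0.002, -0.001]
contact_force: [2.0, 0.8, -6.8]
gripper_width: 12.1
t: 19.73
tool_pos: [476.8, 409.5, 198.0]
orientation: [0.755, 0.656, -0.002, 0.0]
contact_force: [-0.2, -0.7, -7.6]
gripper_width: 12.2
tool delta [ 13.6 -29.5  -1.9] rows 1 [ 13.6 -29.5  -1.9]
t 19.73 pos [476.8 409.5 198. ] R [[0.139, 0.99, -0.003], [0.99, -0.139, -0.003], [-0.003, -0.003, -1.0]] F [-0.2 -0.7 -7.6] w 12.2
[([448.1, 432.6], [157.0, 243.0], 0.73)]
```

View pics/w4.png

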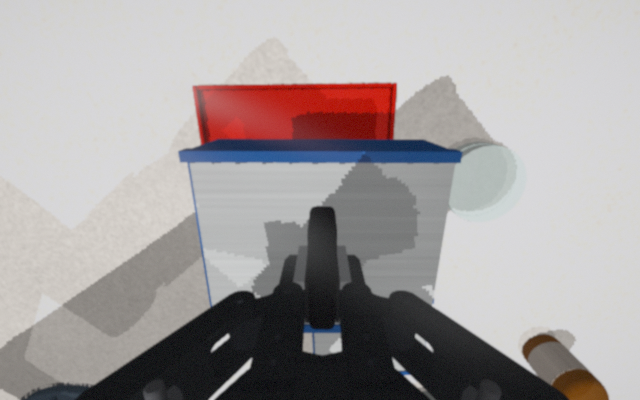

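```bash
python3 -m creep '[[[14,-29,0,0,0,0,1],[0,0,30,0,0,0,1],[0,0,40,0,0,0,1],[0,0,30,0,0,0,1],[0,0,15,0,0,0,1],[0,0,8,0,0,0,1],[0,0,0,0,0,0,1]]]';python3 -m creep '[[[0,0,4,0,0,0,1],[0,0,0,0,0,0,1]]]'
```

```text
t: 20.75
tool_pos: [451.2, 428.3, 77.7]
orientation: [0.755, 0.656, 0.0, 0.0]
contact_force: [-0.5, -0.5, -7.5]
gripper_width: 12.1
t: 21.0
tool_pos: [451.0, 428.4, 73.6]
orientation: [0.755, 0.656, 0.0, 0.0]
contact_force: [-0.1, -0.3, -7.5]
gripper_width: 12.5
```

```bash
python3 -m creep '[[[0,0,2.8,0,0,0,1],[0,0,0,0,0,0,1],[0,0,0,0,0,0,0.5],[0,0,0,0,0,0,-0.5],[0,0,0,0,0,0,-1],[0,0,-30,0,0,0,-1],[0,0,-50,0,0,0,-1],[0,0,-50,0,0,0,-1]]]' 40
python3 -m creep '[[[-50,0,0,0,0,0,-1],[-50,0,0,0,0,0,-1],[-50,0,0,0,0,0,-1],[-40,0,0,0,0,0,-1],[0,0,0,0,0,-2,-1]]]'
python3 - <<'E'
from h import *
snap("top","t5.png"); print(spot("top","tin1_mid",26,4))
for q in("tin1_mid","reject"): print([(np.round(px2w("top",r["centre"],58)),r["score"]) for r in cams.find_in("top",q)[:3]])
snap("wrist");plan(511,206,200);print(spot("wrist","tin1_bar",74,2),spot("wrist","tin1_mid",26,3))
E
```

```text
t: 22.0
tool_pos: [450.8, 428.2, 201.9]
orientation: [0.755, 0.656, -0.0, -0.0]
contact_force: [0.6, -0.0, 0.0]
gripper_width: 85.0
t: 22.62
tool_pos: [424.1, 238.4, 200.8]
orientation: [0.744, 0.668, -0.0, 0.0]
contact_force: [0.8, 0.9, 0.3]
gripper_width: 85.6
[([523.5, 203.3], [239.0, 216.0], 0.57)]
[(array([523., 207.,  58.]), 0.56)]
[(array([490., 443.,  58.]), 0.72), (array([543., 402.,  58.]), 0.6), (array([ 399., -427.,   58.]), 0.18)]
tool delta [-25.8  89.7   0.4] rows 2 [-12.9  44.8   0.2]
t 22.88 pos [424.5 241.  200.4] R [[0.105, 0.994, 0.0], [0.994, -0.105, 0.0], [0.0, 0.0, -1.0]] F [-0.3 -1.  -0.3] w 84.9
[([508.8, 206.3], [408.0, 220.0], 0.72)] [([513.9, 207.2], [401.0, 203.0], 0.94)]
```

View pics/t5.png

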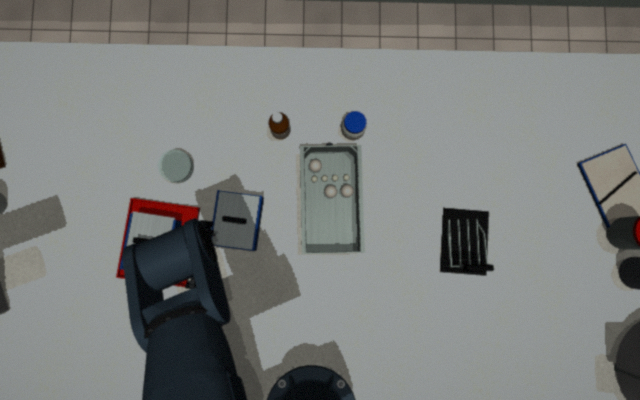

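```bash
python3 -m creep '[[[-13,44,0,0,0,0,-1],[-12,44,0,0,0,1,-1],[0,0,40,0,0,0,-1],[0,0,45,0,0,0,-1],[0,0,35,0,0,0,-1],[0,0,15.5,0,0,0,-1],[0,0,0,0,0,0,-1],[0,0,0,0,0,0,0.5]]]' 40; python3 -m creep '[[[0,0,0,0,0,0,1],[0,0,0,0,0,0,1],[0,0,0,0,0,0,1],[0,0,0,0,0,0,1]]]'
python3 -m creep '[[[0,7,0,0,0,0,1],[0,12,0,0,0,0,1],[0,15,0,0,0,0,1],[0,17,0,0,0,0,1],[0,17,0,0,0,0,1],[0,17,0,0,0,0,1],[0,15,0,0,0,0,1],[0,10,0,0,0,0,1]]]';python3 -m creep '[[[0,3,0,0,0,0,1],[0,0,0,0,0,0,1]]]'
```

```text
t: 23.98
tool_pos: [510.0, 206.4, 66.3]
orientation: [0.749, 0.662, 0.001, 0.0]
contact_force: [0.4, 0.8, -0.4]
gripper_width: 69.7
t: 24.48
tool_pos: [509.7, 206.1, 65.5]
orientation: [0.749, 0.662, 0.001, 0.0]
contact_force: [0.8, 0.1, 5.6]
gripper_width: 13.3
t: 25.48
tool_pos: [619.1, 192.9, 65.5]
orientation: [0.749, 0.662, 0.0, -0.0]
contact_force: [-1.4, 3.2, 6.6]
gripper_width: 13.3
t: 25.72
tool_pos: [622.0, 192.5, 65.6]
orientation: [0.749, 0.662, 0.001, 0.0]
contact_force: [1.8, 2.3, 5.3]
gripper_width: 13.1
```

```bash
python3 -m creep '[[[0,3,0,0,0,0,1],[0,0,0,0,0,0,1]]]';python3 -m creep '[[[0,1,0,0,0,0,1],[0,0,0,0,0,0,1],[0,0,0,0,0,0,0.5],[0,0,0,0,0,0,-0.5],[0,0,0,0,0,0,-1],[0,0,-40,0,0,0,-1],[0,0,-50,0,0,0,-1],[0,0,-50,0,0,0,-1]]]'
python3 - <<'E'
from h import *
plan(398.5,-421,235)
E
```

```text
t: 25.98
tool_pos: [624.1, 192.2, 65.4]
orientation: [0.749, 0.662, -0.0, -0.0]
contact_force: [-3.0, 2.2, 6.6]
gripper_width: 13.6
t: 26.98
tool_pos: [625.1, 191.6, 206.4]
orientation: [0.749, 0.662, -0.0, -0.0]
contact_force: [0.4, 0.6, -0.5]
gripper_width: 85.6
tool delta [-635.8 -149.6  -28.5] rows 13 [-48.9 -11.5  -2.2]
t 26.98 pos [625.1 191.6 206.4] R [[0.123, 0.992, -0.0], [0.992, -0.123, -0.0], [-0.0, -0.0, -1.0]] F [ 0.4  0.6 -0.5] w 85.6
```

```bash
python3 -m creep '[[[-50,-12,-10,0,0,0,-1],[-50,-12,-10,0,0,0,-1],[-50,-12,-10,0,0,0,-1],[-50,-12,0,0,0,0,-1],[-50,-12,0,0,0,0,-1],[-50,-12,0,0,0,0,-1],[-50,-12,0,0,0,0,-1],[-50,-12,0,0,0,0,-1]]]' >/dev/null
python3 -m creep '[[[-50,-12,0,0,0,0,-1],[-50,-12,0,0,0,0,-1],[-50,-12,0,0,0,0,-1],[-50,-12,0,0,0,0,-1],[-36,-5,0,0,0,0,-1],[0,0,0,0,0,-7,-1],[0,0,0,0,0,0,-1],[0,0,0,0,0,0,-1]]]' >/dev/null
python3 - <<'E'
from h import *
st(); snap("wrist","w6.png"); print(spot("wrist","scoop_grip",101),spot("wrist","scoop_tips",8),spot("wrist","mat",3))
E
```

```text
t 28.98 pos [ 399.4 -420.9  235. ] R [[0.003, 1.0, -0.0], [1.0, -0.003, 0.0], [0.0, -0.0, -1.0]] F [0.1 0.6 0.6] w 85.2
[([393.0, -422.1], [316.0, 195.0], 0.68)] [([520.6, -419.3], [413.0, 172.0], 0.76)] [([461.7, -420.3], [368.0, 172.0], 0.8)]
```

View pics/w6.png

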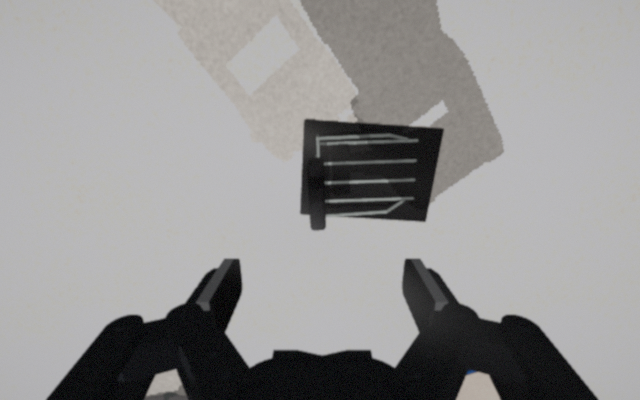

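```bash
python3 -m creep '[[[-1,-4,40,0,0,-1,-1],[0,0,40,0,0,0,-1],[0,0,40,0,0,0,-1],[0,0,20,0,0,0,-1],[0,0,11,0,0,0,-1],[0,0,0,0,0,0,-1],[0,0,0,0,0,0,0.5],[0,0,0,0,0,0,1]]]' 100; python3 -m creep '[[[0,0,0,0,0,0,1],[0,0,0,0,0,0,1],[0,0,0,0,0,0,1],[0,0,0,0,0,0,1]]]'; python3 -m creep '[[[0,0,-15,0,0,0,1],[0,0,-30,0,0,0,1],[0,0,-40,0,0,0,1],[0,0,-50,0,0,0,1],[0,0,0,0,0,0,1],[0,0,0,0,0,0,1]]]'
python3 - <<'E'
from h import *
st(); snap("side"); p=cams.spot_point("side","scoop_tips"); q=cams.spot_point("side","scoop_grip");print(p[:1],q[:1])
snap("wrist","w7.png"); print(cams.spot_point("wrist","scoop_tips")[:1],cams.spot_point("wrist","scoop_grip")[:1])
E
```

```text
t: 30.18
tool_pos: [395.6, -422.5, 84.9]
orientation: [0.701, 0.713, -0.0, 0.001]
contact_force: [0.6, -0.1, 0.4]
gripper_width: 51.6
t: 30.68
tool_pos: [395.5, -422.4, 84.5]
orientation: [0.701, 0.713, -0.0, 0.0]
contact_force: [-0.6, -0.0, 5.9]
gripper_width: 14.6
t: 31.42
tool_pos: [395.0, -421.8, 218.5]
orientation: [0.701, 0.713, 0.0, -0.0]
contact_force: [-0.1, 0.1, -2.1]
gripper_width: 14.8
t 31.43 pos [ 395.  -421.8  218.5] R [[-0.016, 1.0, -0.001], [1.0, 0.016, 0.001], [0.001, -0.001, -1.0]] F [-0.1  0.1 -2.1] w 14.8
[{'centre': [354.5, 334.1], 'score': 0.83}] [{'centre': [279.5, 322.0], 'score': 0.67}]
[{'centre': [479.3, 213.7], 'score': 0.94}] [{'centre': [321.3, 277.0], 'score': 0.68}]
```

View pics/w7.png

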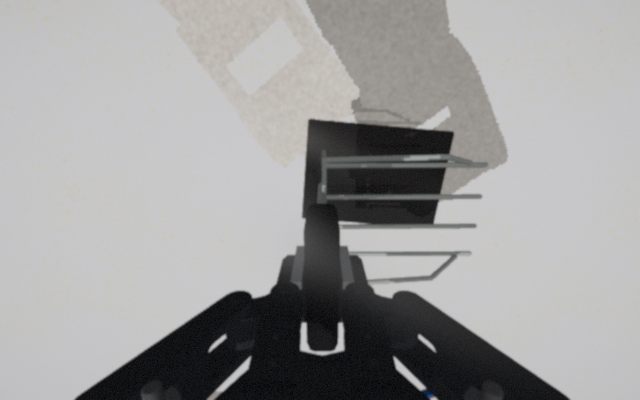

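Run:
```python
from h import *
s=robot.get_state();R=Rn.from_quat(s["orientation"]).as_matrix()
for p,z in (((479.3,213.7),142),((321.3,277),235)):
    X=px2w("wrist",p,z);print(X,R.T@(X-s["tool_pos"]))
X=px2w("side",(354.5,334.1),142);print(X,R.T@(X-s["tool_pos"]))
# tray edges & balls in top/side via first images
snap("top"); im=cv2.imread("pics/top0.png");
from itertools import product
for n,q in product(("top",),("ball1_center","worn1_center")):
    print(q,spot(n,q,23 if "ball" in q else 14,8))
r=cams.silhouettes("top","tray")[0]["pixels"].astype(np.uint8);c,_=cv2.findContours(r,0,1);c=max(c,key=cv2.contourArea);b=cv2.boxPoints(cv2.minAreaRect(c));print([np.round(px2w("top",p,75)[:2]).tolist() for p in b])
for p in ((315,165),(330,191),(346,191),(314,178),(324,178),(335,178),(346,178)):print(p,np.round(px2w("top",p,20)[:2]))
for nm,y0 in (("a",0),):
    crop=cv2.resize(im[135:260,290:370],None,fx=4.6,fy=4.6,interpolation=3);cv2.imwrite("pics/c8.png",crop)
plan(500,-46,235)
```

```text
[ 524.51460271 -419.39882115  142.        ] [  0.3462243  129.45857576  76.09001846]
[ 394.15693303 -421.03717156  235.        ] [  0.965534    -0.98869105 -16.79665053]
[ 524.51929344 -422.50744221  142.        ] [ -2.7620487  129.41195353  76.08652194]
ball1_center [([678.0, -1.0], [314.0, 162.0], 0.58)]
worn1_center [([390.3, -518.0], [501.0, 268.0], 0.44), ([635.8, -61.5], [336.0, 177.0], 0.38)]
[[715.0, 42.0], [722.0, -127.0], [429.0, -134.0], [424.0, 31.0]]
(315, 165) [669.  -2.]
(330, 191) [596. -45.]
(346, 191) [597. -89.]
(314, 178) [632.  -0.]
(324, 178) [632. -28.]
(335, 178) [633. -58.]
(346, 178) [633. -89.]
tool delta [374.4 110.9 -16.2] rows 8 [46.8 13.9 -2. ]
t 31.93 pos [ 395.3 -422.2  218.8] R [[-0.016, 1.0, -0.0], [1.0, 0.016, 0.0], [0.0, -0.0, -1.0]] F [-0.4 -0.3 -1.9] w 14.8
```

View pics/c8.png

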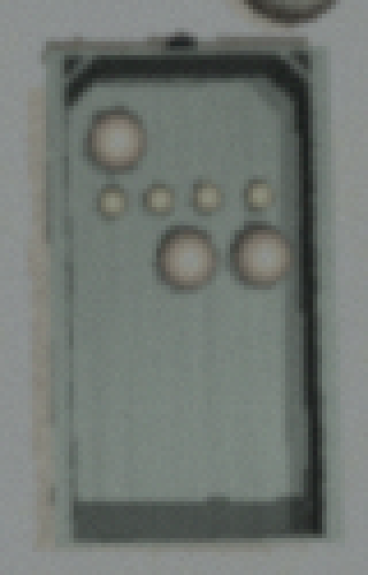

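```bash
cat > tray.py <<'E'
from h import *
from scipy.optimize import differential_evolution as DE
G={}
for n in("top","side"):
    g=cv2.GaussianBlur(cv2.cvtColor(cv2.imread(f"pics/{n}0.png"),6).astype(np.float32),(0,0),1.0)
    gx=cv2.Sobel(g,5,1,0);gy=cv2.Sobel(g,5,0,1);G[n]=(gx,gy,cal(n))
def seg(a,b,k=60): return a+(b-a)*np.linspace(.08,.92,k)[:,None]
def lines():
    L=[]
    for hx,hy,z in((143,74,75),(140,71,75),(140,71,5)):
        c=[(-hx,-hy),(hx,-hy),(hx,hy),(-hx,hy)]
        for i in range(4):
            if z==5 and i==1: continue
            a,b=np.array([*c[i],z],float),np.array([*c[(i+1)%4],z],float);L.append((a,b))
    return L
LL=lines()
def cost(p,n=("top","side")):
    x,y,w=p;c,s=np.cos(w),np.sin(w);M=np.array([[c,-s,0],[s,c,0],[0,0,1]]);tot=0
    for k in n:
        gx,gy,(f,cx,cy,R,t)=G[k]
        for a,b in LL:
            P=seg(a,b)@M.T+[x,y,0];C=P@R.T+t;u=(f*C[:,:2]/C[:,2:]+[cx,cy]).astype(np.float32)
            d=u[-1]-u[0];nn=np.array([-d[1],d[0]])/np.linalg.norm(d)
            sx=cv2.remap(gx,u[:,:1],u[:,1:],1);sy=cv2.remap(gy,u[:,:1],u[:,1:],1)
            tot+=min(abs((sx*nn[0]+sy*nn[1]).mean()),40)
    return -tot
for n in(("top","side"),("top",),("side",)):
    r=DE(cost,[(560,590),(-60,-30),(-.06,.08)],args=(n,),seed=1,popsize=30,tol=1e-6);print(n,np.round(r.x[:2],1),np.degrees(r.x[2]),r.fun)
E
python3 tray.py
```

```text
('top', 'side') [566.5 -51. ] 2.3443904040750945 -816.189453125
('top',) [572.9 -32.2] 0.8792006301903926 -414.20501708984375
('side',) [566.8 -51. ] 0.42440984670728427 -440.0
```

```bash
python3 -m creep '[[[45,0,0,0,0,0,1],[50,5,0,0,0,0,1],[50,5,0,0,0,0,1],[50,8,0,0,0,0,1],[50,8,0,0,0,0,1],[50,8,0,0,0,0,1],[50,8,0,0,0,0,1],[15,0,0,0,0,0,1]]]' 100; python3 -m creep '[[[0,0,0,0,0,0,1],[0,0,0,0,0,0,1]]]'
python3 - <<'E'
from h import *
snap("side");st()
print(spot("side","ball1_center",23,6),spot("side","worn1_center",14,6))
print(spot("side","tray",0))
E
```

```text
t: 32.92
tool_pos: [431.5, -59.5, 219.1]
orientation: [0.7, 0.714, 0.0, 0.0]
contact_force: [-0.2, -0.6, -2.0]
gripper_width: 14.6
t: 33.17
tool_pos: [431.4, -62.5, 219.0]
orientation: [0.702, 0.713, -0.0, 0.0]
contact_force: [1.0, -0.4, -2.2]
gripper_width: 14.9
t 33.23 pos [431.4 -62.6 219. ] R [[-0.015, 1.0, 0.0], [1.0, 0.015, -0.0], [-0.0, 0.0, -1.0]] F [ 0.1  0.3 -2.1] w 14.6
[([766.3, -117.0], [402.0, 232.0], 0.52), ([674.5, -1.3], [352.0, 209.0], 0.44)] [([634.3, -57.1], [345.0, 229.0], 0.51)]
[([579.0, -39.2], [322.0, 232.0], 0.7)]
```

```bash
sed -i 's/,40)/,150)**.7/' tray.py; python3 tray.py
```

```text
('top', 'side') [569.8 -44.7] 2.1524162214479667 -457.9405822753906
('top',) [568.4 -45. ] 1.9771614809877696 -257.5216064453125
('side',) [570.4 -52.3] 1.7329379718959699 -225.5760955810547
```

Run:
```python
from h import *
O=[]
for n,(r0,r1,c0,c1) in (("top",(135,260,285,375)),("side",(180,280,250,395))):
    im=cv2.imread(f"pics/{n}0.png"); k=6 if n=="top" else 3.7
    a=cv2.resize(im[r0:r1,c0:c1],None,fx=4.4,fy=4.4,interpolation=3); a=cv2.convertScaleAbs(a,alpha=1.5)
    w=np.radians(2.0);M=np.array([[np.cos(w),-np.sin(w)],[np.sin(w),np.cos(w)]])
    for hx,hy,z,col in((143,74,75,(0,0,255)),(140,71,5,(0,255,0))):
        P=[w2px(n,[*(M@np.array(c)+[569.5,-45]),z]) for c in((-hx,-hy),(hx,-hy),(hx,hy),(-hx,hy))]
        cv2.polylines(a,[np.round((np.array(P)+.5-[c0,r0])*4.4).astype(np.int32)],True,col,1)
    O.append(a)
h=max(o.shape[0] for o in O);O=[cv2.copyMakeBorder(o,0,h-o.shape[0],0,0,0) for o in O]
o=np.hstack(O);print(o.shape);cv2.imwrite("pics/ov.png",cv2.resize(o,None,fx=790/o.shape[1],fy=790/o.shape[1]))
```

```text
(550, 1034, 3)
```

View pics/ov.png

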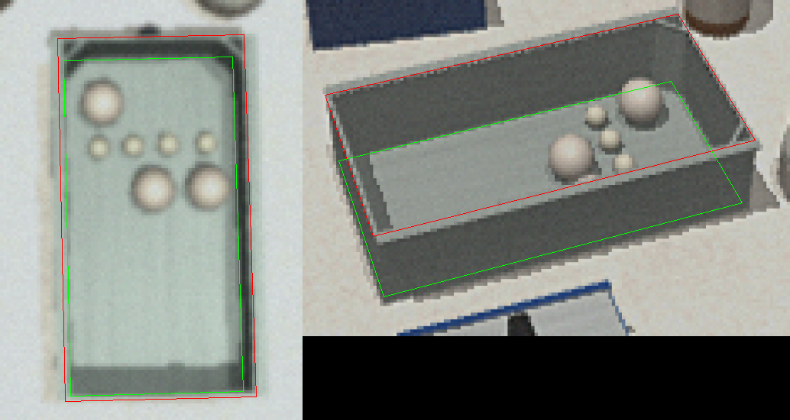

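```bash
python3 -m creep '[[[-2,15,20,0,0,-1,1],[0,0,30,0,0,0,1],[0,0,20,0,0,0,1],[0,0,20,0,0,0,1],[0,0,10,0,0,0,1],[0,0,0,0,0,0,1]]]';python3 -m creep '[[[0,0,10,0,0,0,1],[0,0,10,0,0,0,1],[0,0,8,0,0,0,1],[0,0,0,0,0,0,1]]]'
python3 - <<'E'
from h import *
st()
E
```

```text
t: 34.12
tool_pos: [446.3, -63.5, 118.8]
orientation: [0.695, 0.719, -0.0, -0.0]
contact_force: [-0.5, 0.4, -2.5]
gripper_width: 14.8
t: 34.62
tool_pos: [446.1, -63.2, 90.4]
orientation: [0.695, 0.719, -0.0, -0.001]
contact_force: [-0.1, 0.1, -2.3]
gripper_width: 14.7
t 34.62 pos [446.1 -63.2  90.4] R [[-0.034, 0.999, -0.001], [0.999, 0.034, 0.0], [0.0, -0.001, -1.0]] F [-0.1  0.1 -2.3] w 14.7
```

```bash
python3 -m creep '[[[0,0,3,0,0,0,1],[0,0,3,0,0,0,1],[0,0,0,0,0,0,1]]]'; python3 -m creep '[[[0,6,0,0,0,0,1],[0,8,0,0,0,0,1],[0,8,0,0,0,0,1],[0,8,0,0,0,0,1],[0,8,0,0,0,0,1],[0,8,0,0,0,0,1],[0,8,0,0,0,0,1],[0,8,0,0,0,0,1]]]'; python3 -m creep '[[[0,8,0,0,0,0,1],[0,0,0,0,0,0,1]]]'
python3 - <<'E'
from h import *
for n in("top","side"):
    snap(n,n+"9.png");print(n,spot(n,"ball1_center",23,6),spot(n,"worn1_center",14,6),spot(n,"scoop_tips",8))
a=cv2.imread("pics/top9.png");b=cv2.imread("pics/side9.png")
A=cv2.resize(a[135:260,270:390],None,fx=3.3,fy=3.3,interpolation=3);B=cv2.resize(b[160:285,250:400],None,fx=3.3*1,fy=3.3,interpolation=3)
o=np.hstack([A,B]);o=cv2.convertScaleAbs(o,alpha=1.4);print(o.shape);cv2.imwrite("pics/p9.png",o[:, :800] if o.shape[1]<=800 else cv2.resize(o,(800,int(o.shape[0]*800/o.shape[1]))))
E
```

```text
t: 35.0
tool_pos: [446.3, -63.3, 84.9]
orientation: [0.695, 0.719, -0.0, -0.0]
contact_force: [-0.4, 1.1, -2.9]
gripper_width: 14.8
t: 36.0
tool_pos: [508.9, -61.2, 85.0]
orientation: [0.695, 0.719, -0.0, -0.0]
contact_force: [-0.5, -0.3, -1.6]
gripper_width: 14.8
t: 36.25
tool_pos: [516.9, -60.9, 85.0]
orientation: [0.695, 0.719, 0.0, 0.0]
contact_force: [0.2, -0.2, -2.9]
gripper_width: 14.5
top [([679.3, -0.1], [314.0, 161.0], 0.64)] [([676.6, -68.0], [338.0, 163.0], 0.6)] [([668.5, -98.5], [349.0, 166.0], 0.66)]
side [([769.1, 78.5], [374.0, 184.0], 0.64), ([684.4, 2.5], [355.0, 207.0], 0.62), ([663.5, -73.8], [358.0, 229.0], 0.4)] [([664.8, 264.4], [320.0, 154.0], 0.41)] [([648.0, -60.9], [350.0, 230.0], 0.71)]
(412, 891, 3)
```

View pics/p9.png

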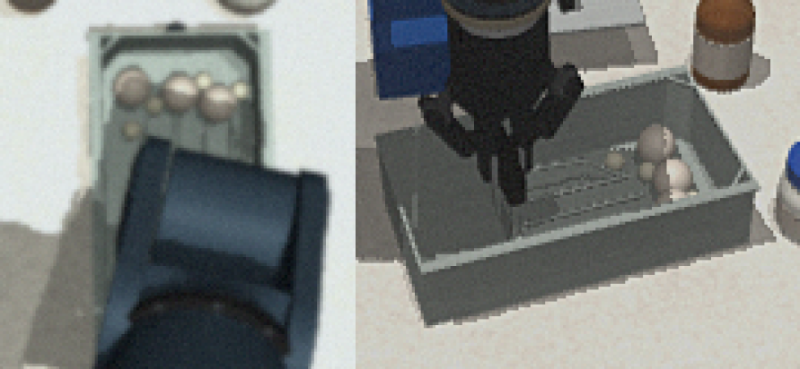

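```bash
python3 -m creep '[[[0,7,0,0,0,0,1],[0,7,0,0,0,0,1],[0,7,0,0,0,0,1],[0,7,0,0,0,0,1],[0,0,0,0,0,0,1]]]'; python3 -m creep '[[[0,6,0,0,0,0,1],[0,6,0,0,0,0,1],[0,6,0,0,0,0,1],[0,6,0,0,0,0,1],[0,0,0,0,0,0,1]]]'; python3 -m creep '[[[0,4,0,0,0,0,1],[0,4,0,0,0,0,1],[0,0,0,0,0,0,1]]]'
python3 - <<'E'
from h import *
for n in("top","side"):
    snap(n,n+"10.png");print(n,spot(n,"ball1_center",23,6),spot(n,"worn1_center",14,6),spot(n,"scoop_tips",8))
E
```

```text
t: 37.28
tool_pos: [544.8, -59.9, 85.0]
orientation: [0.695, 0.719, 0.0, 0.0]
contact_force: [-1.1, 0.4, -0.7]
gripper_width: 14.8
t: 37.9
tool_pos: [568.6, -58.7, 84.8]
orientation: [0.695, 0.719, 0.0, -0.0]
contact_force: [0.2, 5.4, -3.5]
gripper_width: 15.2
t: 38.28
tool_pos: [575.2, -58.6, 84.6]
orientation: [0.695, 0.719, -0.001, -0.001]
contact_force: [-6.5, 3.4, -1.7]
gripper_width: 14.8
top [([682.8, 12.1], [310.0, 160.0], 0.54)] [([702.5, -85.2], [345.0, 154.0], 0.6), ([537.8, 209.5], [238.0, 211.0], 0.49)] [([662.8, 379.5], [178.0, 166.0], 0.36)]
side [([692.2, 3.8], [358.0, 206.0], 0.63)] [] []
```

```bash
python3 -m creep '[[[0,0,-3,0,0,0,1],[0,0,-5,0,0,0,1],[0,-5,-5,-3,0,0,1],[0,-8,-5,-3,0,0,1],[0,-8,-5,-3,0,0,1],[0,-5,0,0,0,0,1],[0,0,0,0,0,0,1],[0,0,0,0,0,0,1]]]'
python3 - <<'E'
from h import *
for n in("top","side"):
    snap(n,n+"11.png");print(n,spot(n,"ball1_center",23,6),spot(n,"worn1_center",14,6),spot(n,"scoop_tips",40))
a=cv2.imread("pics/top11.png");b=cv2.imread("pics/side11.png")
A=cv2.resize(a[135:235,290:370],(416,520),interpolation=3);B=cv2.resize(b[180:280,320:394],(384,520),interpolation=3)
cv2.imwrite("pics/p11.png",cv2.convertScaleAbs(np.hstack([A,B]),alpha=1.4))
E
```

```text
t: 39.67
tool_pos: [550.3, -59.9, 105.9]
orientation: [0.693, 0.717, 0.056, 0.055]
contact_force: [0.5, -1.2, -4.1]
gripper_width: 14.9
top [([688.5, 6.6], [312.0, 158.0], 0.43)] [([702.9, -78.2], [342.0, 154.0], 0.36)] [([695.2, -58.3], [336.0, 154.0], 0.68)]
side [([691.8, 11.2], [357.0, 205.0], 0.62)] [([670.9, 272.7], [321.0, 152.0], 0.23)] [([702.6, -36.9], [367.0, 211.0], 0.96)]
```

View pics/p11.png

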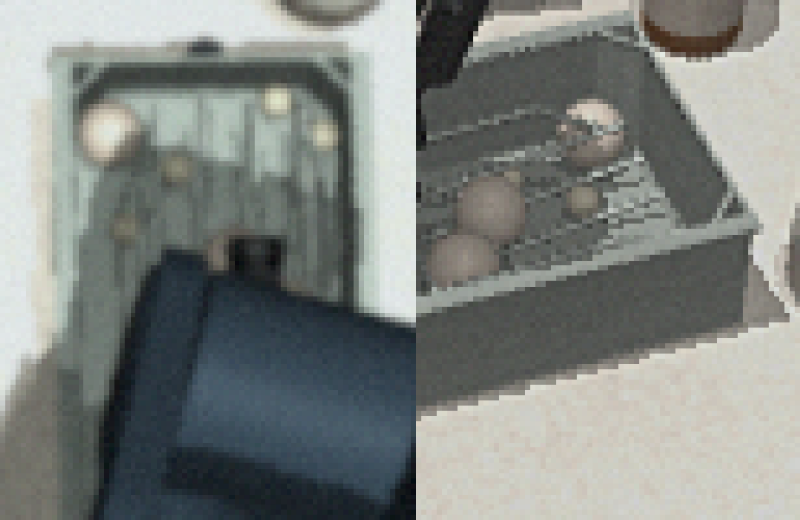

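```bash
python3 -m creep '[[[0,-10,0,0,0,0,1],[0,-12,0,0,0,0,1],[0,-10,0,0,0,0,1],[7,0,0,0,0,0,1],[9,0,0,0,0,0,1],[9,0,0,0,0,0,1],[7,0,0,0,0,0,1],[0,0,0,0,0,0,1]]]';python3 -m creep '[[[0,0,0,3,0,0,1],[0,0,0,3,0,0,1],[0,0,0,2.8,0,0,1],[0,0,0,0,0,0,1]]]'
python3 - <<'E'
from h import *
st()
E
```

```text
t: 41.08
tool_pos: [517.3, -28.5, 101.0]
orientation: [0.693, 0.717, 0.056, 0.055]
contact_force: [0.3, -1.9, -4.2]
gripper_width: 14.4
t: 41.58
tool_pos: [517.5, -28.7, 100.8]
orientation: [0.695, 0.719, 0.001, 0.001]
contact_force: [0.9, -0.9, -3.9]
gripper_width: 14.6
t 41.58 pos [517.5 -28.7 100.8] R [[-0.034, 0.999, 0.004], [0.999, 0.034, 0.0], [0.0, 0.004, -1.0]] F [ 0.9 -0.9 -3.9] w 14.6
```

```bash
python3 -m creep '[[[-1,0,6,0,0,0,1],[0,0,5,0,0,0,1],[0,0,5,0,0,0,1],[0,0,0,0,0,0,1]]]';python3 -m creep '[[[0,7,0,0,0,0,1],[0,8,0,0,0,0,1],[0,8,0,0,0,0,1],[0,8,0,0,0,0,1],[0,7,0,0,0,0,1],[0,5,0,0,0,0,1],[0,5,0,0,0,0,1],[0,0,0,0,0,0,1]]]'
python3 -m creep '[[[0,5,0,0,0,0,1],[0,0,0,0,0,0,1]]]'; python3 -m creep '[[[0,4,0,0,0,0,1],[0,0,0,0,0,0,1]]]'
```

```text
t: 42.08
tool_pos: [516.9, -29.9, 84.5]
orientation: [0.695, 0.719, 0.001, 0.001]
contact_force: [-1.0, -0.2, -4.1]
gripper_width: 14.7
t: 43.08
tool_pos: [565.2, -28.2, 85.0]
orientation: [0.695, 0.719, 0.001, 0.001]
contact_force: [0.2, -0.2, -4.6]
gripper_width: 14.7
t: 43.32
tool_pos: [570.4, -28.1, 85.2]
orientation: [0.695, 0.719, 0.001, 0.001]
contact_force: [0.8, 0.8, -5.5]
gripper_width: 14.3
t: 43.58
tool_pos: [574.2, -28.1, 85.1]
orientation: [0.695, 0.719, 0.001, 0.001]
contact_force: [-0.4, -1.4, -5.5]
gripper_width: 14.6
```

```bash
python3 -m creep '[[[0,2.5,0,0,0,0,1],[0,0,0,0,0,0,1]]]'; python3 -m creep '[[[0,0,-3,0,0,0,1],[0,0,-5,0,0,0,1],[0,-5,-5,-3,0,0,1],[0,-8,-5,-3,0,0,1],[0,-8,-5,-3,0,0,1],[0,-5,0,0,0,0,1],[0,0,0,0,0,0,1],[0,0,0,0,0,0,1]]]'
python3 -m creep '[[[0,0,0,0,0,0,1],[0,0,0,0,0,0,1]]]'
python3 -m creep '[[[0,0,0,0,0,0,1],[0,0,0,0,0,0,1]]]'|grep force
python3 - <<'E'
from h import *
for n in("top","side"):
    snap(n,n+"12.png");print(n,spot(n,"ball1_center",23,6),spot(n,"worn1_center",14,6),spot(n,"scoop_tips",40))
E
```

```text
t: 43.82
tool_pos: [575.6, -28.1, 84.7]
orientation: [0.695, 0.719, 0.0, 0.0]
contact_force: [-3.5, -3.5, -3.0]
gripper_width: 14.9
t: 44.82
tool_pos: [550.5, -28.8, 106.1]
orientation: [0.693, 0.717, 0.058, 0.056]
contact_force: [-0.2, -0.2, -5.2]
gripper_width: 14.8
t: 45.08
tool_pos: [550.0, -28.8, 105.9]
orientation: [0.693, 0.717, 0.058, 0.056]
contact_force: [0.8, 0.8, -5.1]
gripper_width: 14.9
contact_force: [0.6, 0.2, -5.2]
top [([638.6, 3.8], [313.0, 176.0], 0.7)] [([700.2, -83.3], [344.0, 155.0], 0.38)] [([694.3, -32.0], [326.0, 155.0], 0.71)]
side [([638.8, 33.1], [336.0, 203.0], 0.64)] [] [([700.8, -18.6], [364.0, 207.0], 0.97)]
```

```bash
python3 -m creep '[[[0,0,-15,0,0,0,1],[0,0,-30,0,0,0,1],[0,0,-35,0,0,0,1],[0,0,-35,0,0,0,1],[0,0,-20,0,0,0,1],[0,0,0,0,0,0,1],[0,0,0,0,0,0,1],[0,0,0,0,0,0,1]]]'
cat > blobs.py <<'E'
from h import *
import sys
def blobs(n,im,thr=9):
    b=cv2.GaussianBlur(im.astype(np.float32),(0,0),.8); d=(b[:,:,0]+b[:,:,1])/2-b[:,:,2]; e=b[:,:,0]-b[:,:,2]
    m=np.zeros(d.shape,np.uint8)
    P=np.array([w2px(n,[572+sx*143,-45+sy*73,60 if n=="top" else 75]) for sx,sy in((-1,-1),(1,-1),(1,1),(-1,1))]).astype(np.int32)
    cv2.fillPoly(m,[P],1); m&=(d>thr).astype(np.uint8)
    k,l,s,c=cv2.connectedComponentsWithStats(m)
    return [(np.round(c[i],1).tolist(),int(s[i,4]),np.round(px2w(n,c[i],14)[:2]).tolist(),round(float(d[l==i].mean())),round(float((e-d)[l==i].mean()))) for i in range(1,k) if s[i,4]>3]
E
python3 - <<'E'
from blobs import *
for f in("top0","side0","top11"):
    print(f,*blobs(f[:3] if f[0]=="t" else "side",cv2.imread(f"pics/{f}.png")[:,:,::-1]),sep="\n ")
for n in("top","side"): print(n,*blobs(n,snap(n,n+"13.png")),sep="\n ")
st()
E
```

```text
t: 46.72
tool_pos: [527.8, -29.4, 238.2]
orientation: [0.693, 0.717, 0.057, 0.055]
contact_force: [0.3, 1.0, -4.5]
gripper_width: 14.7
top0
 ([315.0, 165.2], 85, [669.0, -3.0], 11, 2)
 ([334.8, 177.4], 25, [636.0, -58.0], 12, -1)
 ([346.0, 177.0], 21, [637.0, -89.0], 13, -1)
 ([314.0, 178.5], 26, [632.0, -0.0], 12, -1)
 ([324.3, 178.0], 24, [633.0, -29.0], 12, -1)
 ([330.4, 191.0], 80, [597.0, -46.0], 11, 2)
 ([346.8, 190.5], 78, [599.0, -92.0], 11, 1)
side0
 ([364.0, 185.5], 4, [742.0, 88.0], 11, 4)
 ([349.7, 208.2], 71, [673.0, 12.0], 10, 3)
 ([336.6, 213.6], 22, [632.0, 3.0], 12, 1)
 ([340.9, 220.9], 22, [635.0, -27.0], 12, 2)
 ([328.9, 224.7], 78, [600.0, -31.0], 10, 3)
 ([345.2, 227.7], 19, [637.0, -53.0], 12, 2)
top11
 ([342.5, 154.0], 26, [702.0, -79.0], 14, -1)
 ([310.1, 159.7], 80, [685.0, 11.0], 12, 2)
 ([352.1, 160.4], 23, [684.0, -106.0], 13, 0)
 ([323.5, 166.7], 14, [665.0, -26.0], 11, 0)
 ([313.8, 178.4], 5, [632.0, 0.0], 10, 0)
top
 ([343.4, 153.9], 17, [702.0, -82.0], 12, -1)
 ([351.6, 160.6], 27, [684.0, -105.0], 13, 0)
 ([323.6, 166.9], 11, [665.0, -27.0], 11, 0)
 ([314.5, 177.4], 77, [635.0, -2.0], 10, 2)
side
 ([364.0, 185.5], 4, [742.0, 88.0], 12, 4)
 ([336.9, 213.7], 13, [633.0, 2.0], 10, 1)
 ([351.8, 217.8], 11, [666.0, -24.0], 10, 1)
t 46.83 pos [528.  -29.5 238.5] R [[-0.034, 0.987, 0.158], [0.999, 0.034, 0.006], [0.0, 0.159, -0.987]] F [ 0.3 -0.5 -4.9] w 14.5
```

Run:
```python
from h import *
for n in("top","side"):
    im=snap(n,n+"14.png");print(n,"mid",spot(n,"tin1_mid",26,3),"bar",spot(n,"tin1_bar",74,3))
    hsv=cv2.cvtColor(im,cv2.COLOR_RGB2HSV); m=((hsv[:,:,0]>105)&(hsv[:,:,0]<130)&(hsv[:,:,1]>110)).astype(np.uint8)
    roi=np.zeros_like(m)
    c=w2px(n,[515,207,40]).astype(int); roi[c[1]-50:c[1]+50,c[0]-45:c[0]+45]=1; m&=roi
    k,l,s,ce=cv2.connectedComponentsWithStats(m); i=1+s[1:,4].argmax(); ys,xs=np.where(l==i)
    r=cv2.minAreaRect(np.c_[xs,ys].astype(np.float32)); print(s[i],r)
    if n=="top": print([np.round(px2w(n,p,52)[:2]).tolist() for p in cv2.boxPoints(r)])
    cv2.imwrite(f"pics/z{n}.png",im[:,:,::-1])
```

```text
top mid [([538.5, 206.1], [238.0, 211.0], 0.57)] bar [([643.3, 185.3], [244.0, 170.0], 0.69)]
[ 210  185   53   59 2029] ((235.98167419433594, 214.1222381591797), (46.084434509277344, 55.133201599121094), 8.530765533447266)
[[463.0, 276.0], [609.0, 259.0], [592.0, 137.0], [446.0, 155.0]]
side mid [] bar [([637.5, 200.0], [318.0, 152.0], 0.65)]
[ 254  150   53   43 1487] ((279.5549011230469, 169.493896484375), (40.85966873168945, 48.7003059387207), 83.6598129272461)
```

```bash
python3 -m creep '[[[0,0,0,0,0,2,1],[0,0,0,0,0,3,1],[0,0,0,0,0,2.5,1],[0,0,0,0,0,1,1],[0,0,0,0,0,0,1]]]' >/dev/null
python3 - <<'E'
from h import *
plan(369,225,239)
E
```

```text
tool delta [ 234.9 -185.4  -23.9] rows 5 [ 47.  -37.1  -4.8]
t 47.75 pos [528.3 -29.5 239.2] R [[0.112, 0.981, 0.16], [0.993, -0.115, 0.005], [0.024, 0.158, -0.987]] F [-0.5 -0.3 -5. ] w 15.0
```

```bash
python3 -m creep '[[[5,-4,0,0,0,0,1],[10,-8,-1,0,0,0,1],[16,-13,-2,0,0,0,1],[20,-16,-2,0,0,0,1],[22,-17,-2,0,0,0,1],[23,-18,-2,0,0,0,1],[23,-18,-3,0,0,0,1],[23,-18,-3,0,0,0,1]]]'>/dev/null;python3 -m creep '[[[23,-18,-3,0,0,0,1],[23,-18,-2,0,0,0,1],[20,-16,-2,0,0,0,1],[15,-12,-1,0,0,0,1],[8,-6,-1,0,0,0,1],[4,-3,0,0,0,0,1],[0,0,0,0,0,0,1],[0,0,0,0,0,0,1]]]'
python3 - <<'E'
from h import *
plan(369,225,185); snap("wrist","w15.png"); print(spot("wrist","tin1_mid",26,2),spot("wrist","tin1_bar",74,2),spot("wrist","ball1_center",200,5))
snap("side","s15.png");print(spot("side","tin1_bar",74,2),spot("side","scoop_tips",184),spot("side","tin1_mid",26,2))
im=cv2.imread("pics/w15.png")[:,:,::-1];hsv=cv2.cvtColor(im,cv2.COLOR_RGB2HSV);m=((hsv[:,:,0]>105)&(hsv[:,:,0]<130)&(hsv[:,:,1]>110)).astype(np.uint8);ys,xs=np.where(m>0)
print(np.percentile(xs,[2,50,98]),np.percentile(ys,[2,50,98]))
E
```

```text
t: 49.75
tool_pos: [369.6, 224.7, 239.2]
orientation: [0.744, 0.663, 0.062, 0.051]
contact_force: [0.1, -0.1, -5.2]
gripper_width: 14.8
tool delta [-1.  -9.2 53.4] rows 2 [-0.5 -4.6 26.7]
t 49.75 pos [369.6 224.7 239.2] R [[0.113, 0.981, 0.16], [0.993, -0.115, 0.005], [0.023, 0.158, -0.987]] F [ 0.1 -0.1 -5.2] w 14.8
[([531.8, 187.5], [416.0, 188.0], 0.57), ([530.6, 203.5], [415.0, 178.0], 0.56)] [([638.0, 192.5], [512.0, 181.0], 0.97)] [([445.1, 248.6], [415.0, 185.0], 0.94)]
[([650.7, 198.0], [322.0, 152.0], 0.56), ([520.0, 142.7], [282.0, 172.0], 0.56)] [([521.6, 218.5], [274.0, 124.0], 0.56)] [([533.0, 204.3], [283.0, 171.0], 0.85)]
[271. 389. 576.] [ 20. 146. 352.]
```

View pics/w15.png

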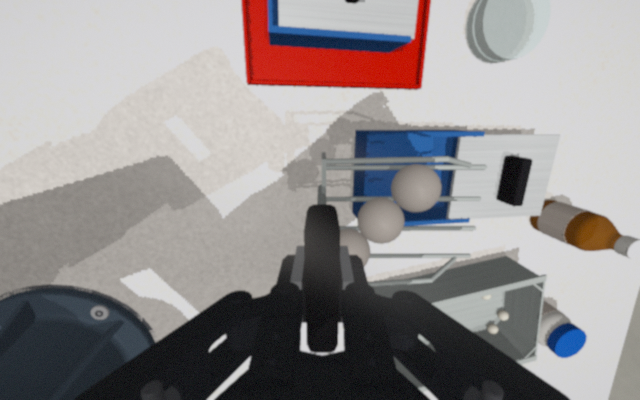

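Run:
```python
from h import *
for p,z in(((357,132),52),((354,223),52),((457,133),58),((448,220),58),((485,131),54)): print(p,np.round(px2w("wrist",p,z)[:2]))
```

```text
(357, 132) [447. 277.]
(354, 223) [434. 164.]
(457, 133) [570. 261.]
(448, 220) [561. 147.]
(485, 131) [610. 258.]
```

```bash
python3 -m creep '[[[0,-2,8,0,0,0,1],[0,-4,15,0,0,0,1],[0,-4,18,0,0,0,1],[0,-4,16,0,0,0,1],[0,-2,9,0,0,0,1],[0,0,4,0,0,0,1],[0,0,0,0,0,0,1],[0,0,0,0,0,0,1]]]'
python3 -m creep '[[[0,0,0,3,0,0,1],[0,0,0,3,0,0,1],[0,0,0,2.5,0,0,1],[0,0,0,2,0,0,1],[0,0,0,1.5,0,0,1],[0,0,0,1.5,0,0,1],[0,0,0,1.5,0,0,1],[0,0,0,1,0,0,1]]]';python3 -m creep '[[[0,0,0,1,0,0,1],[0,0,0,1,0,0,1],[0,0,0,1,0,0,1],[0,0,0,0,0,0,1],[0,0,0,0,0,0,1],[0,0,0,0,0,0,1]]]'
```

```text
t: 51.15
tool_pos: [365.1, 227.3, 168.0]
orientation: [0.744, 0.663, 0.062, 0.051]
contact_force: [0.1, 0.7, -4.4]
gripper_width: 14.6
t: 52.15
tool_pos: [364.9, 227.2, 167.5]
orientation: [0.744, 0.665, -0.032, -0.053]
contact_force: [-0.0, 0.1, -4.4]
gripper_width: 15.0
t: 52.9
tool_pos: [364.9, 227.3, 167.8]
orientation: [0.742, 0.665, -0.048, -0.072]
contact_force: [0.7, -0.7, -2.2]
gripper_width: 14.5
```

```bash
python3 -m creep '[[[0,0,-25,0,0,0,1],[0,0,-30,-5,0,0,1],[0,0,-30,-5,0,0,1],[0,-20,0,0,0,0,1],[0,-40,0,0,0,0,1],[0,0,0,0,0,0,1],[0,0,0,0,0,0,1]]]'
python3 - <<'E'
from h import *
st()
for n in("top","side","wrist"):
    im=snap(n,n+"16.png"); print(n,spot(n,"ball1_center",22,6),"mid",spot(n,"tin1_mid",26,2),"bar",spot(n,"tin1_bar",74,2))
    # bright, low-saturation round blobs surrounded by blue inside tin mouth
    P=np.array([w2px(n,[523+x*.993+y*.115-0,208-x*.115+y*.993,30]) for x,y in((-66,-52),(40,-52),(40,52),(-66,52))]).astype(np.int32)
    m=np.zeros(im.shape[:2],np.uint8);cv2.fillPoly(m,[P],1)
    b=im.astype(int); m&=((b[:,:,0]>b[:,:,2]-5)&(b.sum(2)>150)).astype(np.uint8)
    k,l,s,c=cv2.connectedComponentsWithStats(m);print([(np.round(c[i]).tolist(),int(s[i,4])) for i in range(1,k) if s[i,4]>15])
E
```

```text
t: 53.78
tool_pos: [316.5, 230.7, 251.0]
orientation: [0.746, 0.666, 0.009, -0.008]
contact_force: [0.4, -0.1, -2.3]
gripper_width: 14.8
t 53.77 pos [316.5 230.7 251. ] R [[0.112, 0.994, 0.003], [0.993, -0.112, 0.023], [0.023, 0.0, -1.0]] F [ 0.4 -0.1 -2.3] w 14.8
top [([590.7, 235.4], [228.0, 192.0], 0.56)] mid [([543.6, 215.0], [235.0, 209.0], 0.87)] bar [([642.3, 195.5], [240.0, 170.0], 0.87)]
[([240.0, 202.0], 17), ([251.0, 211.0], 105)]
side [([588.1, 241.5], [298.0, 161.0], 0.61), ([311.9, 648.5], [192.0, 107.0], 0.38)] mid [([530.7, 198.3], [283.0, 173.0], 0.75)] bar [([646.5, 188.8], [322.0, 154.0], 0.68)]
[]
wrist [([583.1, 239.5], [524.0, 148.0], 0.81)] mid [([526.7, 206.7], [480.0, 178.0], 0.76)] bar [([638.0, 191.3], [597.0, 189.0], 0.85)]
[([511.0, 149.0], 148), ([454.0, 164.0], 280), ([505.0, 175.0], 197), ([479.0, 202.0], 686)]
```

Run:
```python
from h import *
for n in("top","wrist","side"):
    im=cv2.imread(f"pics/{n}16.png")[:,:,::-1]
    b=cv2.GaussianBlur(im.astype(np.float32),(0,0),.8); 
    g=b.mean(2); e=b[:,:,0]-b[:,:,2]
    m=(e>6).astype(np.uint8);k,l,s,c=cv2.connectedComponentsWithStats(m)
    for i in range(1,k):
        if 12<s[i,4]<1500:
            w=px2w(n,c[i],22)[:2]
            if 400<w[0]<720 and 90<w[1]<330: print(n,np.round(c[i]),s[i,2:].tolist(),np.round(w),np.round(b[l==i].mean(0)))
```

```text
top [227. 198.] [8, 3, 19] [573. 239.] [121. 118. 110.]
top [240. 200.] [9, 5, 30] [567. 203.] [126. 124. 115.]
top [251. 211.] [9, 11, 71] [538. 171.] [129. 127. 118.]
wrist [413.  97.] [7, 9, 39] [440. 318.] [216. 213. 209.]
wrist [521. 150.] [27, 23, 514] [580. 237.] [170. 163. 157.]
wrist [514. 176.] [28, 26, 550] [574. 202.] [174. 167. 161.]
wrist [485. 203.] [27, 24, 456] [537. 169.] [189. 183. 176.]
side [294. 165.] [6, 13, 48] [573. 228.] [112. 107. 101.]
```

```bash
python3 -m creep '[[[0,40,0,0,-1.3,0,1],[0,20,0,0,0,-7.3,1],[0,0,0,0,0,0,1],[0,0,0,0,0,0,1]]]' >/dev/null
python3 - <<'E'
from h import *
plan(395.5,-422.4,235)
E
```

```text
tool delta [-646.5   11.4   16.1] rows 13 [-49.7   0.9   1.2]
t 54.88 pos [375.9 223.9 251.5] R [[-0.013, 1.0, 0.001], [1.0, 0.013, 0.001], [0.001, 0.001, -1.0]] F [ 0.2 -0.3 -1.9] w 14.5
```

```bash
python3 -m creep '[[[-30,0,0,0,0,0,1],[-50,1,0,0,0,0,1],[-50,1,0,0,0,0,1],[-50,1,0,0,0,0,1],[-50,1,0,0,0,0,1],[-50,1,0,0,0,0,1],[-50,1,0,0,0,0,1],[-50,1,0,0,0,0,1]]]'>/dev/null; python3 -m creep '[[[-50,1,0,0,0,0,1],[-50,1,0,0,0,0,1],[-50,1,0,0,0,0,1],[-50,1,0,0,0,0,1],[-50,1,6,0,0,0,1],[-17,0,10,0,0,0,1],[0,0,0,0,0,0,1],[0,0,0,0,0,0,1]]]'
python3 - <<'E'
from h import *
plan(395.5,-422.4,84.5)
E
```

```text
t: 56.88
tool_pos: [398.4, -421.4, 235.5]
orientation: [0.702, 0.712, 0.001, 0.0]
contact_force: [0.7, -0.1, -2.4]
gripper_width: 14.8
tool delta [ -1.1  -3.2 150.9] rows 4 [-0.3 -0.8 37.7]
t 56.88 pos [ 398.4 -421.4  235.5] R [[-0.015, 1.0, 0.002], [1.0, 0.015, 0.001], [0.001, 0.002, -1.0]] F [ 0.7 -0.1 -2.4] w 14.8
```

```bash
python3 -m creep '[[[-1,-3,30,0,0,0,1],[0,0,45,0,0,0,1],[0,0,40,0,0,0,1],[0,0,20,0,0,0,1],[0,0,10,0,0,0,1],[0,0,3,0,0,0,1],[0,0,1.5,0,0,0,1],[0,0,0,0,0,0,1]]]'; python3 -m creep '[[[0,0,1.2,0,0,0,1],[0,0,0,0,0,0,1]]]'
```

```text
t: 57.88
tool_pos: [395.8, -424.0, 86.4]
orientation: [0.702, 0.712, 0.001, 0.001]
contact_force: [0.2, 0.5, -2.0]
gripper_width: 14.7
t: 58.12
tool_pos: [395.7, -424.1, 85.0]
orientation: [0.702, 0.712, 0.001, 0.001]
contact_force: [-0.1, -0.6, 0.9]
gripper_width: 14.8
```

Contact. Release, rise, and check.

```bash
python3 -m creep '[[[0,0,0,0,0,0,0.6],[0,0,0,0,0,0,0],[0,0,0,0,0,0,-0.6],[0,0,0,0,0,0,-1],[0,0,0,0,0,0,-1],[0,0,-30,0,0,0,-1],[0,0,-50,0,0,0,-1],[0,0,-50,0,0,0,-1]]]' 40
python3 -m creep '[[[0,0,-25,0,0,0,-1],[0,0,0,0,0,0,-1],[0,0,0,0,0,0,-1]]]'
python3 - <<'E'
from h import *
snap("wrist","w17.png");print(spot("wrist","scoop_grip",101),spot("wrist","scoop_tips",8),spot("wrist","mat",3))
plan(638,192,235)
snap("top");print(spot("top","tin1_mid",26,2),spot("top","tin1_bar",74,2))
E
```

```text
t: 59.12
tool_pos: [395.1, -423.7, 215.9]
orientation: [0.702, 0.712, 0.001, 0.0]
contact_force: [1.0, -0.2, -0.3]
gripper_width: 85.5
t: 59.5
tool_pos: [394.9, -423.5, 238.3]
orientation: [0.702, 0.712, 0.001, -0.0]
contact_force: [-0.1, 0.6, -1.2]
gripper_width: 85.5
[([395.0, -424.8], [323.0, 194.0], 0.56)] [([522.7, -422.3], [417.0, 174.0], 0.73)] [([458.8, -424.4], [369.0, 174.0], 0.96)]
tool delta [611.9 252.1   4.9] rows 13 [47.1 19.4  0.4]
t 59.7 pos [ 395.  -423.6  238.4] R [[-0.015, 1.0, 0.001], [1.0, 0.015, 0.002], [0.002, 0.001, -1.0]] F [-0.6 -0.4  0.3] w 85.5
[([530.3, 212.4], [236.0, 214.0], 0.68), ([653.6, 202.5], [241.0, 169.0], 0.28)] [([644.8, 188.5], [243.0, 169.0], 0.84), ([530.7, -394.9], [463.0, 215.0], 0.54)]
```

```bash
python3 -m creep '[[[47,20,0,0,0,0,-1],[47,20,0,0,0,0,-1],[47,20,0,0,0,0,-1],[47,20,0,0,0,0,-1],[47,20,0,0,0,0,-1],[47,20,0,0,0,0,-1],[47,20,0,0,0,0,-1],[47,20,0,0,0,0,-1]]]'>/dev/null; python3 -m creep '[[[47,20,0,0,0,0,-1],[47,20,0,0,0,0,-1],[47,20,0,0,0,0,-1],[47,20,0,0,0,0,-1],[48,12,0,0,0,0,-1],[0,0,0,0,0,7.5,-1],[0,0,0,0,0,0,-1],[0,0,0,0,0,0,-1]]]'>/dev/null
python3 - <<'E'
from h import *
st();n="wrist";im=snap(n,"w18.png");print(spot(n,"tin1_bar",74,2),spot(n,"tin1_mid",26,2))
b=cv2.GaussianBlur(im.astype(np.float32),(0,0),.8);e=b[:,:,0]-b[:,:,2]
k,l,s,c=cv2.connectedComponentsWithStats((e>6).astype(np.uint8))
for i in range(1,k):
    if 60<s[i,4]<1500: print(np.round(c[i]),s[i,2:].tolist(),np.round(px2w(n,c[i],22)[:2]),np.round(b[l==i].mean(0)))
g=im.mean(2); q=cams.spot_point(n,"tin1_bar")[0]["centre"];u,v=map(int,q)
m=np.zeros(g.shape,np.uint8);m[v-55:v+55,u-35:u+35]=g[v-55:v+55,u-35:u+35]<45
k,l,s,c=cv2.connectedComponentsWithStats(m);i=1+s[1:,4].argmax();ys,xs=np.where(l==i)
vx,vy,x0,y0=cv2.fitLine(np.c_[xs,ys].astype(np.float32),2,0,.01,.01).ravel();A=px2w(n,(x0-vx*20,y0-vy*20),90);B=px2w(n,(x0+vx*20,y0+vy*20),90);print(len(xs),s[i],(A+B)/2,np.degrees(np.arctan2(*(B-A)[[1,0]])))
E
```

```text
t 61.85 pos [638.1 191.3 240.3] R [[0.114, 0.994, 0.002], [0.994, -0.114, 0.001], [0.001, 0.002, -1.0]] F [ 0.2 -0.2 -0.7] w 85.4
[([637.9, 192.3], [322.0, 184.0], 0.93)] []
[359.  23.] [26, 46, 209] [698. 357.] [163. 159. 154.]
[248. 199.] [24, 24, 443] [536. 169.] [141. 135. 131.]
[353. 308.] [11, 9, 82] [662. -22.] [183. 181. 171.]
[396. 329.] [8, 25, 109] [726. -71.] [163. 159. 155.]
[410. 332.] [17, 29, 293] [748. -79.] [132. 127. 123.]
[379. 331.] [11, 12, 106] [699. -72.] [161. 158. 149.]
[369. 345.] [12, 12, 112] [681. -97.] [148. 145. 136.]
555 [318 157  11  54 555] [639.45900788 197.49350255  90.        ] 83.26239407274396
```

```bash
python3 -m creep '[[[2,0,40,0,0,0,-1],[0,0,45,0,0,0,-1],[0,0,45,0,0,0,-1],[0,0,30,0,0,0,-1],[0,0,14,0,0,0,-1],[0,0,0,0,0,0,-1],[0,0,0,0,0,0,0.5],[0,0,0,0,0,0,1]]]' 40 >/dev/null; python3 -m creep '[[[0,0,0,0,0,0,1],[0,0,0,0,0,0,1],[0,0,0,0,0,0,1],[0,0,0,0,0,0,1]]]'
python3 -m creep '[[[0,-7,0,0,0,0,1],[0,-12,0,0,0,0,1],[0,-15,0,0,0,0,1],[0,-17,0,0,0,0,1],[0,-17,0,0,0,0,1],[0,-17,0,0,0,0,1],[0,-15,0,0,0,0,1],[0,-8,0,0,0,0,1]]]';python3 -m creep '[[[0,-4,0,0,0,0,1],[0,-2,0,0,0,0,1],[0,0,0,0,0,0,1]]]'
```

```text
t: 63.55
tool_pos: [638.9, 194.0, 66.9]
orientation: [0.747, 0.665, 0.001, 0.0]
contact_force: [-0.2, -0.9, 5.6]
gripper_width: 13.3
t: 64.55
tool_pos: [531.1, 207.3, 66.8]
orientation: [0.747, 0.665, 0.002, 0.0]
contact_force: [1.5, 4.8, 5.7]
gripper_width: 13.0
t: 64.92
tool_pos: [525.8, 207.9, 66.8]
orientation: [0.747, 0.665, 0.002, 0.001]
contact_force: [1.3, 5.3, 5.7]
gripper_width: 13.4
```

```bash
python3 -m creep '[[[0,-1.5,0,0,0,0,1],[0,0,0,0,0,0,1]]]';python3 -m creep '[[[0,-1.5,0,0,0,0,1],[0,0,0,0,0,0,1]]]';python3 -m creep '[[[0,-1,0,0,0,0,1],[0,0,0,0,0,0,1]]]'
```

```text
t: 65.18
tool_pos: [524.9, 207.8, 66.9]
orientation: [0.747, 0.665, 0.003, 0.001]
contact_force: [6.1, 1.7, 3.0]
gripper_width: 13.0
t: 65.42
tool_pos: [523.6, 207.8, 66.9]
orientation: [0.747, 0.665, 0.003, 0.001]
contact_force: [6.7, 1.4, 3.2]
gripper_width: 13.1
t: 65.68
tool_pos: [522.7, 207.8, 66.9]
orientation: [0.747, 0.665, 0.003, 0.001]
contact_force: [7.6, 0.3, 3.2]
gripper_width: 13.0
```

```bash
python3 -m creep '[[[0,0,0,0,0,0,0.5],[0,0,0,0,0,0,-0.5],[0,0,0,0,0,0,-1],[0,0,0,0,0,0,-1],[0,0,-30,0,0,0,-1],[0,0,-50,0,0,0,-1],[0,0,-50,0,0,0,-1],[0,0,-40,0,0,0,-1]]]'
python3 -m creep '[[[0,0,0,0,0,0,-1],[0,0,0,0,0,0,-1]]]' >/dev/null
python3 - <<'E'
from h import *
from blobs import blobs
n="wrist";im=snap(n,"w19.png");print(spot(n,"tin1_bar",74,3),spot(n,"tin1_mid",26,3))
hsv=cv2.cvtColor(im,cv2.COLOR_RGB2HSV);m=((hsv[:,:,0]>105)&(hsv[:,:,0]<130)&(hsv[:,:,1]>110)).astype(np.uint8)
k,l,s,c=cv2.connectedComponentsWithStats(m);print([s[i].tolist() for i in range(1,k) if s[i,4]>30])
cams_=snap("top","t19.png");print("top",spot("top","tin1_bar",74,3),spot("top","tin1_mid",26,3),spot("top","scoop_tips",8),spot("top","scoop_grip",101),spot("top","mat",0),spot("top","ball1_center",23,3))
print(blobs("top",cams_)); s=snap("side","s19.png");print("side",spot("side","tin1_bar",74,3),spot("side","tin1_mid",26,3),blobs("side",s))
E
```

```text
t: 66.68
tool_pos: [521.1, 207.5, 238.3]
orientation: [0.747, 0.665, 0.001, 0.001]
contact_force: [0.8, 0.5, -1.3]
gripper_width: 85.3
[([521.7, 206.7], [324.0, 187.0], 0.68)] [([522.4, 204.0], [324.0, 179.0], 0.84)]
[[139, 0, 157, 43, 2426], [258, 129, 133, 7, 656], [317, 226, 66, 4, 172]]
top [([521.7, 207.6], [234.0, 216.0], 0.68), ([399.4, -440.2], [481.0, 265.0], 0.66)] [([527.3, 206.6], [238.0, 215.0], 0.95)] [([531.1, -431.6], [468.0, 216.0], 0.87)] [([398.2, -424.1], [479.0, 266.0], 0.92)] [([470.1, -429.3], [466.0, 238.0], 0.91)] []
[([342.6, 153.8], 26, [703.0, -80.0], 13, -1), ([351.7, 160.6], 27, [684.0, -105.0], 13, 0), ([323.5, 167.0], 26, [664.0, -26.0], 13, -1), ([314.0, 178.5], 26, [632.0, -0.0], 13, -1)]
side [([529.7, 207.6], [280.0, 158.0], 0.58)] [([532.2, 206.0], [282.0, 171.0], 0.82)] [([364.0, 185.5], 4, [742.0, 88.0], 12, 4), ([336.9, 213.3], 20, [633.0, 4.0], 13, 1), ([351.8, 217.9], 21, [666.0, -24.0], 13, 2)]
```

```bash
python3 -c "
from h import *
st(); robot.sign_off()"
```

```text
t 67.58 pos [521.1 207.4 236.2] R [[0.116, 0.993, 0.002], [0.993, -0.116, 0.001], [0.001, 0.002, -1.0]] F [0.3 0.4 0.2] w 85.7
the job is handed in; nothing more can be done
```

The job is done and handed in at 67.6 s; sign-off reports no verdict, so the result rests on my own checks.

- **Sorting the tins:** The left tin's lid ran freely past 65 mm and later to its full 115 mm stop. The right tin's lid stuck at about 40 mm, with the force rising to 12 N. I pushed the right tin shut and stood it in the red reject tray.
- **Scooping:** There were three large balls and four worn ones. Two passes with the slotted scoop picked up all three large balls, which I then tipped into the good tin.
- **Last checks on the balls:** After the tip the scoop weighed the same as empty, and the wrist picture showed three large balls inside the good tin. The last top picture found all four worn balls in the wash tray and no large ones there.
- **Last checks on the scoop and tin:** The scoop stands on its mat, within a few millimetres of where it started. The good tin was pushed shut against its stop at about 7 N, and its grip bar sits over the tin's middle within a few millimetres.

**Disagreements and limits:**
- The good tin had moved about 15 mm along +x between opening its lid and tipping the balls in. I measured it again before tipping.
- Camera estimates of that tin's middle differed by 5 to 10 mm, so I aimed between them.
- I had used all 16 picture views by then, so the checks after tipping were numeric only.
- I last saw the rejected tin in a picture, shut inside the tray, shortly before tipping the balls, and did not measure it again at the end.
- I did not re-check the bottle, jar and petri dishes at the end, but no move went near them.

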